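Turn the slide rotor's empty bed up and clip in a smear slide

ROBOT

A 7-joint arm with a two-finger parallel gripper is mounted at the origin on a cart in front of the work surface, level with it; the furniture and walls round the work are solid. World frame = base frame: x ahead of the robot, y to its left, z up, the work surface at z = 0. Lengths are in m, angles in rad, forces in N, time in s.
With the tool pointing down it reaches from about 0.4 to 0.9 m from the base axis. Payload 5.6 kg.
Tool frame: the origin (TCP) lies on the centre line of the jaws, within the pads' length; the fingertips stand 17 mm ahead of it and the grasp point (between the pads) lies 2 mm behind it (bot.tcp_to_tips is the distance from the TCP to the fingertips, in m); z points along the fingers, y is the line along which they close (so a half turn about z gives the same grasp; the last joint's range is limited). The gripper opens to 92 mm and grips with 3 to 60 N. Pads are 20 mm wide; open, the fingers measure 128 mm over their backs; the gripper's body (75 mm by 189 mm) begins 69 mm behind the grasp point.
Start: joints at [1.23, 0.468, -0.012, 1.603, 0.006, 1.071, -0.056], TCP at [0.191, -0.621, 0.232] pointing down, gripper open.
Joint ranges: [-2.53, 2.53], [-0.31, 2.02], [-1.57, 1.55], [0.28, 2.44], [-1.29, 4.43], [0.15, 1.84], [-2.92, 2.92]. Speed limits (rad/s): [2.57, 2.57, 3.14, 3.14, 3.14, 3.14, 3.14].

INTERFACE

Orientations are given as a rotation vector (axis times angle).
In Python, from bench import bot, viewer gives the robot as it stands. The module is installed in compiled form; this text tells all that it offers.
- The arm moves only by the tool jog_arm, never from a script. Its argument "series" is a list of rows, each an object of numbers: "tx", "ty", "tz": the shift along the tool's x, y, z in mm; "wx", "wy", "wz": the turn, a rotation vector about the tool's x, y, z in degrees; "gripper": the closure, from -1 (fully open) to 1 (shut). A call has 1 to 10 rows; each row shifts and turns the commanded pose from where the row before left it, along the tool's axes as they then stand; what a row does not reach is not made up. A row lasts 1/10 s, in which the tool goes at most 50 mm and 8.59 degrees, less where a joint would pass 70% of its speed; a pose out of reach is approached as far as the arm can. A call with a gripper value outside its range is refused whole. The fingers move at their own pace and stop on an object; "squeeze" is the grip in N (left out, the last holds). Time passes only in rows, so rows that do not move let the fingers close. It gives the time, the measured TCP pose, the force, the opening and the grip force at its end, in the units of the state.
- bot.state(): the state, without advancing time (a new reading comes with each control period).
- viewer.snapshot(name): name is "scene" or "top"; returns the picture (480x640x3 uint8, red, green, blue); there is no depth.
- viewer.camera_model(name): a dict with "intrinsics" (3x3 intrinsics, pixels), "k1" (the pictures are not rectified: a ray, as slopes to the right and down, at radius r is drawn at 1 + k1 r^2 times it, then the intrinsics apply), "view" (4x4, takes a point from world to camera coordinates). Camera axes: x right, y down, z forward; pixel columns grow to the right and rows downward; lengths in m; the calibration is good to about 2 mm. A picture is of the moment at which its call begins. camera_model takes no time and is no camera call.
- bot.close_job(): hands the job in; it is judged then, once.
The state is a dict: "time_s": time; "joint_positions": joint angles; "qd": joint speeds; "joint_efforts": joint torques, N m; "position": TCP position; "ee_rot": TCP orientation; "wrist_force": force on the tool from outside, world axes, zero at the start; "moment": the same for the moment, N m; "opening": finger opening in m; "gripper_force": force on a finger pad.
Only numpy, scipy, OpenCV 4.12 (cv2) and the standard library are available. Lean on these libraries where they do the work, as an engineer would, in place of code of your own. Each camera call takes 0.05 s, during which the arm holds its last target. There are 200 camera calls.

TASK

On the loading stand, turn the drying rotor by its star wheel until the orange mark and its empty slide bed face straight up. Then take the framed smear slide from the drying bridge and slide it along that bed, bead end first and face up, under the two sprung clips until it is fully home against the stop, without forcing it. Leave it clipped there with the bed still level and the things around undisturbed.

Things in the scene. Friction and masses are not known exactly. Their poses are not given: they have to be found in the camera images.
- stand: Grey loading stand fixed to the worktop: base 110 x 222 x 15 mm, two uprights 34 mm wide, tops at z 95 mm, carrying the rotor between centres. Origin on the worktop below the middle of the beds. y runs along the rotor's axis (78 mm above the origin) from headstock (inner face y -63 mm) to tailstock (inner face y +109 mm). x is level, square to it.
- rotor (a joint): Angle of the dark metal rotor about the stand's y axis, rad; turns endlessly both ways. 0 or a whole turn: empty bed straight up; growing values carry the top toward the stand's +x: at q the bed faces (sin q, 0, cos q) in the stand's axes. Stays where it is left, friction 0.1 N m. Four beds 90 degrees apart, each 20 x 80 mm, 24 mm from the axis; the other three hold slides.
- star (a point): Middle of the star wheel, on the rotor's axis, 74 mm from the beds' middle along the stand's +y. Four steel arms 9 mm thick reach from the hub (radius 14 mm) to 44 mm from the axis. The arm with the orange tip points the way the empty bed faces, the black-tipped ones at 90, 180 and 270 degrees. Pushing an arm across turns the rotor. Free along the axis beside the arms: about 20 mm either way.
- empty_bed (a point): Middle of the empty bed's surface; z straight out of the bed, y along the axis toward clips and star wheel. A stop stands at y +38 mm, 2.5 mm above the surface. An orange mark on the rotor's collar (y -43 mm) shows this bed. Its -y end is open: a slide can come in there, passing over the headstock.
- clip_near (a joint): Opening of the sprung leaf clip at x -7.5 mm of the bed, rad: 0 empty, about 0.06 resting on a slide, 0.2 while the bead passes. Hinged at y +41 mm; its pad is at y +25 mm, 2.6 mm above the empty bed; from there a lip turned up toward the open end reaches y +16 mm, 8.5 mm above the bed. Presses with about 2 N.
- clip_far (a joint): The same for the other clip, at x +7.5 mm of the bed.
- slide_center (a point): Centre (half-way up) of the loose slide: slide with a pink smear in a white frame 26 x 76 x 4 mm, 25 g. x is its 26 mm width, y its length toward the bead end, z up out of its face. A rounded bead 2 mm high crosses the face 5 mm from the front (+y) end; a blue label marks the rear. It lies on the bridge's rods, underside 33 mm above the worktop.
- slide_nose (a point): Middle of the slide's front (bead) end face, 38 mm from its centre along its y, half-way up its thickness.
- slide: The same slide; origin at the middle of its underside.
- bridge: Grey drying bridge fixed to the worktop: tray 150 x 105 x 10 mm with two steel rods 6 mm thick along its x axis at y -25 and +25 mm, tops 33 mm above the worktop, between end plates 31 mm high at x -68 and +68 mm. The slide lies across both rods. Origin on the worktop under its middle.
- marker: Bystander: marker pen lying on the worktop, 19 x 132 x 17 mm.
- pill_vial: Bystander: small white-capped vial, 26 mm across, 50 mm high, behind the stand.
- label_roll_a: Bystander: roll of white labels standing flat, 52 mm across, 31 mm high.
- forceps: Bystander: steel forceps, 126 mm long, lying on the worktop.
There are look-alikes about, which are no part of the job. Leave any turquoise look-alike of the slide alone.

How it is judged:
By the outcome, as a careful person would: the job done as asked, in the order asked, and still so for the second after the job is handed in, with the robot touching nothing.
It also fails if it takes over 67 s, if anything falls off the work surface, if the arm or the gripper's body presses on something with over 40 N, if the wrist force passes 120 N, or if a joint passes its speed limit or range.

## Working session

There is one attempt and no reset: what is moved stays moved. The work goes in short steps, Python scripts to look and compute and a tool call to move; the robot and the scene stay as the last step left them, time stands still between calls to the robot, and variables do not carry over. Pictures are saved under pics/ and viewed, at most 10 in all, crops included, and the job is handed in when it is done.

Besides the shell and the picture viewer there is one more tool, called after "Call:" by a JSON object that holds its "op" and its "data", one argument or row to a line. jog_arm: Moves the arm, as the interface text tells. Its arguments: {"type":"object","properties":{"series":{"type":"array"},"squeeze":{"type":"number"}},"required":["series"]}

```bash
mkdir -p pics; cat > h.py <<'E'
import numpy as np, cv2
from bench import bot, viewer
def snap(n,f):
    im=viewer.snapshot(n); cv2.imwrite('pics/'+f,im[:,:,::-1]); return im
def ray(n,u,v):
    m=viewer.camera_model(n);K=np.array(m['intrinsics']);V=np.array(m['view'])
    d=np.linalg.solve(K,[u,v,1.])[:2]; s=d.copy()
    for _ in range(20): s=d/(1+m['k1']*(s@s))
    R=V[:3,:3]; return -R.T@V[:3,3], R.T@np.array([s[0],s[1],1])
def onz(n,u,v,z):
    o,d=ray(n,u,v); return o+d*(z-o[2])/d[2]
def proj(n,p):
    m=viewer.camera_model(n);K=np.array(m['intrinsics']);V=np.array(m['view'])
    c=V[:3,:3]@np.array(p)+V[:3,3]; s=c[:2]/c[2]; s=s*(1+m['k1']*(s@s)); return (K@[s[0],s[1],1])[:2]
def tri(a,b):
    A=np.zeros((3,3));y=np.zeros(3)
    for n,u,v in (a,b):
        o,d=ray(n,u,v);d/=np.linalg.norm(d);P=np.eye(3)-np.outer(d,d);A+=P;y+=P@o
    return np.linalg.solve(A,y)
E
python3 - <<'E'
from h import *
np.set_printoptions(precision=4,suppress=True)
for n in('scene','top'):
    snap(n,n+'0.png'); m=viewer.camera_model(n); print(m['k1'],np.array(m['intrinsics'])[0,0],ray(n,320,240))
s=bot.state();print(s['time_s'],s['position'],s['ee_rot'],s['opening'],bot.tcp_to_tips)
E
```

```text
-0.026722037362509523 507.64897307113444 (array([-0.0087,  0.7274,  0.9597]), array([ 0.4249, -0.5522, -0.7175]))
-0.09565607282788137 524.1156428849429 (array([0.4243, 0.0599, 1.2552]), array([ 0.0917,  0.0042, -0.9959]))
0.1 [ 0.1905 -0.6209  0.2307] [-3.1053 -0.4658  0.0005] 0.09148752524765527 0.017
```

View pics/scene0.png

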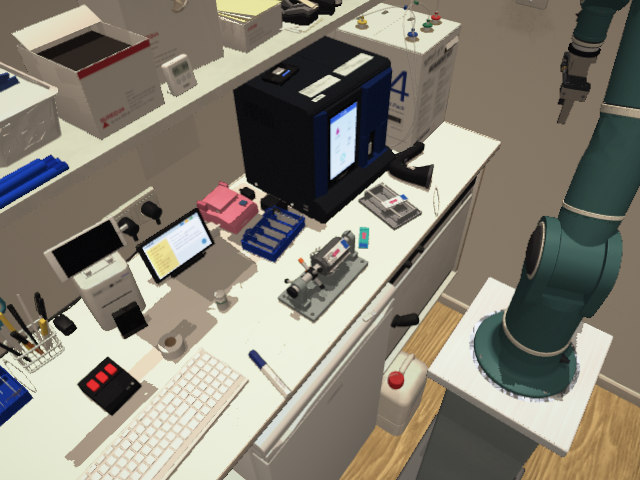

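View pics/top0.png

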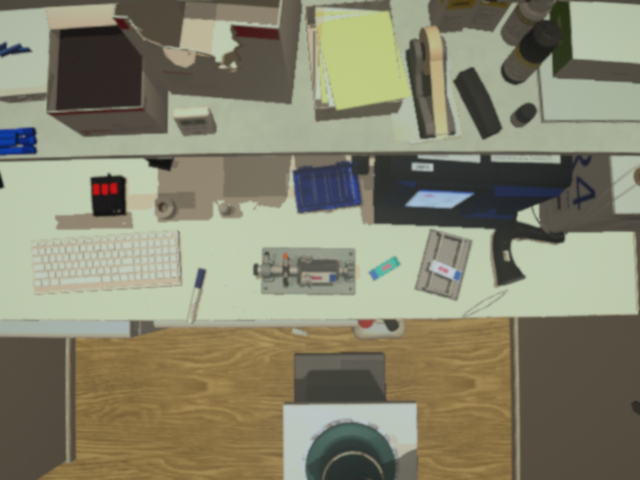

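The stand is at top(308,271)/scene(323,280) and the bridge at top(444,265)/scene(390,205). The turquoise look-alike lies on the table at top(384,268). Next are enlarged crops.

```bash
python3 - <<'E'
from h import *
t=cv2.imread('pics/top0.png');s=cv2.imread('pics/scene0.png')
r=lambda i,x,y,w,h,W,H:cv2.resize(i[y:y+h,x:x+w],(W,H),interpolation=cv2.INTER_CUBIC)
a=np.vstack([r(t,245,235,120,70,400,233),r(t,405,220,80,85,345,367)[:, :].copy() if 0 else r(t,365,225,120,80,400,267)])
b=np.vstack([r(s,270,220,105,105,400,400),r(s,350,175,80,60,400,300)[:100]*0+r(s,352,180,80,20,400,100)])
cv2.imwrite('pics/c1.png',np.vstack([np.hstack([r(t,245,238,120,66,400,220),r(t,365,225,120,80,400,267)[:220]]),np.hstack([r(s,270,222,108,100,400,370),r(s,350,175,80,74,400,370)])]))
np.set_printoptions(precision=4,suppress=True)
for n,q in(('stand base tl,tr,br,bl',[(262,248),(355,249),(355,295),(262,294)]),):
    for u,v in q: print(onz('top',u,v,.015))
E
```

```text
[0.5207 0.2031 0.015 ]
[ 0.5162 -0.0178  0.015 ]
[ 0.4073 -0.0163  0.015 ]
[0.4116 0.2033 0.015 ]
```

View pics/c1.png

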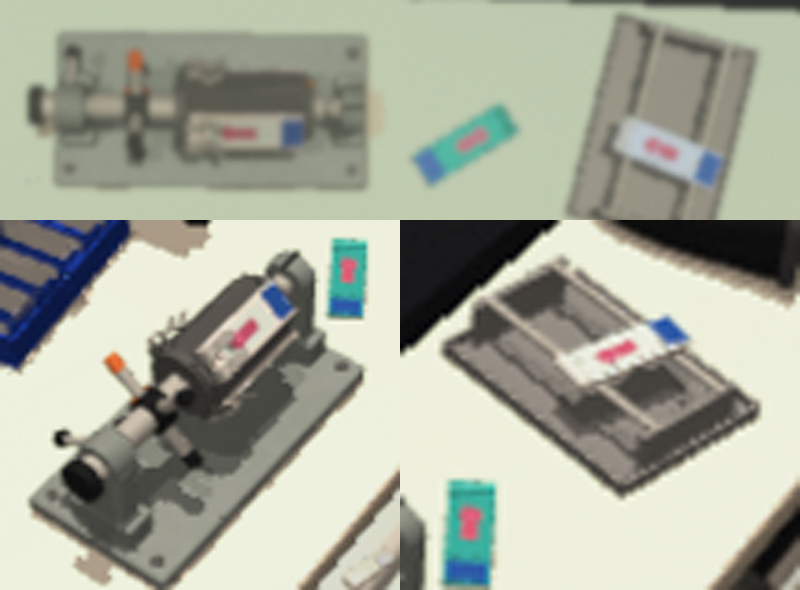

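```bash
python3 - <<'E'
from h import *
np.set_printoptions(precision=4,suppress=True)
I={n:cv2.imread(f'pics/{n}0.png') for n in('top','scene')}
def blob(n,lo,hi,box,amin=4):
    x,y,w,h=box; H=cv2.cvtColor(I[n],cv2.COLOR_BGR2HSV); m=np.zeros(H.shape[:2],np.uint8)
    m[y:y+h,x:x+w]=cv2.inRange(H,lo,hi)[y:y+h,x:x+w]
    k,l,st,c=cv2.connectedComponentsWithStats(m)
    return m,[(st[i,4],c[i]) for i in range(1,k) if st[i,4]>=amin]
for n,b in(('top',(245,235,120,70)),('scene',(270,220,108,100))):
    print(n,'orange',blob(n,(5,120,120),(18,255,255),b,2)[1]); print(n,'blue',blob(n,(105,110,60),(125,255,255),b)[1])
    print(n,'pink',blob(n,(160,80,80),(180,255,255),b)[1])
for n,b in(('top',(415,225,65,75)),('scene',(355,180,75,50))):
    print(n,'blue',blob(n,(105,110,60),(125,255,255),b)[1]); print(n,'pink',blob(n,(160,80,80),(180,255,255),b)[1])
# slide outline top: bright white or blue
H=cv2.cvtColor(I['top'],cv2.COLOR_BGR2HSV); print(H[262:276:2,425:470:3].tolist()[3])
g=cv2.cvtColor(I['top'],cv2.COLOR_BGR2GRAY)
for n,b in(('top',(418,225,55,75)),):
    m=blob(n,(0,0,195),(180,255,255),(425,252,38,34))[0]|blob(n,(105,110,60),(125,255,255),b)[0]|blob(n,(160,80,80),(180,255,255),b)[0]
    c=max(cv2.findContours(m,0,1)[0],key=cv2.contourArea);R=cv2.minAreaRect(c);print(R)
    for p in cv2.boxPoints(R): print(p,onz(n,*p,.037))
# base: not table (grey-green darker)
sub=g[240:302,250:368]; m=(sub<165).astype(np.uint8)*255; m=cv2.morphologyEx(m,cv2.MORPH_CLOSE,np.ones((5,5)))
m=cv2.morphologyEx(m,cv2.MORPH_OPEN,np.ones((25,25)))
c=max(cv2.findContours(m,0,1)[0],key=cv2.contourArea);R=cv2.minAreaRect(c);print(R)
for p in cv2.boxPoints(R): p=p+[250,240];print(p,onz('top',*p,.015))
E
```

```text
top orange [(np.int32(17), array([285.2353, 256.0588]))]
top blue [(np.int32(13), array([332.1538, 277.4615]))]
top pink [(np.int32(15), array([316.2667, 277.5333]))]
scene orange [(np.int32(18), array([300.7222, 260.1667]))]
scene blue [(np.int32(519), array([284.7669, 238.1946])), (np.int32(34), array([344.4412, 243.3824])), (np.int32(22), array([362.8636, 244.9091]))]
scene pink [(np.int32(17), array([363.4118, 235.1176])), (np.int32(29), array([335.3793, 252.5862]))]
top blue [(np.int32(25), array([456.84, 275.12]))]
top pink [(np.int32(7), array([444.7143, 270.    ]))]
scene blue [(np.int32(15), array([403.2, 196.6]))]
scene pink [(np.int32(14), array([392.9286, 200.7857]))]
[[26, 29, 134], [39, 15, 123], [47, 12, 188], [99, 20, 203], [117, 12, 199], [174, 88, 192], [172, 61, 192], [165, 24, 191], [101, 18, 203], [98, 16, 187], [37, 14, 164], [24, 27, 149], [23, 31, 148], [32, 27, 132], [42, 33, 198]]
((443.03253173828125, 269.221923828125), (21.769235610961914, 8.692309379577637), 22.61986541748047)
[431.3136 269.0474] [ 0.4659 -0.194   0.037 ]
[434.6568 261.0237] [ 0.4846 -0.2024  0.037 ]
[454.7515 269.3965] [ 0.4645 -0.2493  0.037 ]
[451.4083 277.4202] [ 0.4459 -0.2409  0.037 ]
((57.5, 31.0), (46.0, 93.0), 90.0)
[261. 248.] [0.5207 0.2055 0.015 ]
[354. 248.] [ 0.5186 -0.0154  0.015 ]
[354. 294.] [ 0.4097 -0.014   0.015 ]
[261. 294.] [0.4117 0.2057 0.015 ]
```

```bash
cat >> h.py <<'E'
from scipy.ndimage import map_coordinates
def edge(img,p,q,half=3.0,n=None,tr=0.12,ch=None):
    """subpixel edge near segment p-q: returns two fitted end points, residual"""
    g=(img.astype(float).mean(2) if ch is None else img[:,:,ch].astype(float))
    p=np.array(p,float);q=np.array(q,float);L=np.linalg.norm(q-p);d=(q-p)/L;nn=np.array([-d[1],d[0]])
    t=np.linspace(tr*L,(1-tr)*L,n or int(L*2)+4);s=np.arange(-half,half+.01,.25)
    P=p+t[:,None,None]*d+s[None,:,None]*nn
    v=map_coordinates(g,[P[...,1],P[...,0]],order=1); gr=np.abs(np.gradient(v,axis=1))**2
    off=(gr*s).sum(1)/gr.sum(1); k=np.ones(len(t),bool)
    for _ in range(4):
        c=np.polyfit(t[k],off[k],1); r=np.abs(off-np.polyval(c,t)); k=r<max(.25,1.8*np.median(r))
    f=lambda x:p+x*d+np.polyval(c,x)*nn
    return f(0),f(L),r[k].mean()
def quad(img,C,**kw):
    E=[edge(img,C[i],C[(i+1)%4],**kw) for i in range(4)]
    def X(a,b):
        l=np.cross([*a[0],1],[*a[1],1]);m=np.cross([*b[0],1],[*b[1],1]);x=np.cross(l,m);return x[:2]/x[2]
    return np.array([X(E[i-1],E[i]) for i in range(4)]),[e[2] for e in E]
def rep(name,n,Q,z):
    W=np.array([onz(n,*p,z) for p in Q])
    print(name,'c',W.mean(0),'sides',[round(1000*np.linalg.norm(W[i]-W[(i+1)%4]),1) for i in range(4)],'ang',[round(np.degrees(np.arctan2(*(W[(i+1)%4]-W[i])[[1,0]])),2) for i in range(4)]); return W
E
python3 - <<'E'
from h import *
np.set_printoptions(precision=4,suppress=True)
t=cv2.imread('pics/top0.png');s=cv2.imread('pics/scene0.png')
Q,r=quad(t,[(262,248),(355,249),(355,294.5),(262,294)]);print(Q,r);rep('base',"top",Q,.015)
# slide on bridge: corners from crop (x0=365,y0=225,scale .3)
f=lambda x,y:(365+x*.3,225+y*.3)
Q,r=quad(t,[f(225,118),f(320,155),f(310,188),f(213,148)],half=2.2);print(Q,r);rep('slide','top',Q,.037)
Q,r=quad(t,[(428.5,229.5),(472,240),(460,299),(416,289)]);print(Q,r);rep('bridge','top',Q,.010)
g=lambda x,y:(350+(x-400)*.2,175+(y-220)*.2)
Q,r=quad(s,[g(560,357),g(665,318),g(690,345),g(577,387)],half=2);print(Q,r);rep('slide_s','scene',Q,.037)
print('orange tip',tri(('top',285.24,256.06),('scene',300.72,260.17)))
print('label bridge top',onz('top',456.84,275.12,.037),'scene',onz('scene',403.2,196.6,.037))
print('pink top',onz('top',444.71,270,.037),'scene',onz('scene',392.93,200.79,.037))
E
```

```text
[[261.942  246.5482]
 [354.6271 247.8464]
 [355.1384 294.8538]
 [260.4477 293.9305]] [np.float64(0.092872311118161), np.float64(0.09023560389673703), np.float64(0.2368516650331901), np.float64(0.21250950583890027)]
base c [0.4656 0.0942 0.015 ] sides [np.float64(220.2), np.float64(111.3), np.float64(223.7), np.float64(112.3)] ang [np.float64(-91.35), np.float64(179.84), np.float64(88.93), np.float64(-1.91)]
[[432.4786 259.3003]
 [462.3055 271.4215]
 [458.1386 281.7365]
 [428.1197 268.9868]] [np.float64(0.14907501591638048), np.float64(0.24147649536319077), np.float64(0.05734223502615614), np.float64(0.054211738852937355)]
slide c [ 0.4625 -0.2269  0.037 ] sides [np.float64(75.6), np.float64(26.2), np.float64(76.4), np.float64(25.0)] ang [np.float64(-112.66), np.float64(156.33), np.float64(66.42), np.float64(-25.61)]
[[429.3593 228.6877]
 [471.9226 241.303 ]
 [457.1458 300.0634]
 [414.1077 288.3613]] [np.float64(0.1571962202162652), np.float64(0.0677726988502782), np.float64(0.0877636028007431), np.float64(0.0678443319848887)]
bridge c [ 0.4774 -0.2287  0.01  ] sides [np.float64(107.1), np.float64(145.6), np.float64(106.7), np.float64(147.8)] ang [np.float64(-106.98), np.float64(164.17), np.float64(74.17), np.float64(-15.68)]
[[380.3063 202.1635]
 [403.4084 193.8824]
 [407.7896 199.2731]
 [386.0897 208.1518]] [np.float64(0.20361709499985473), np.float64(0.051453556171028626), np.float64(0.1055064716071688), np.float64(0.030155919760419276)]
slide_s c [ 0.4624 -0.2227  0.037 ] sides [np.float64(75.1), np.float64(24.7), np.float64(72.3), np.float64(28.0)] ang [np.float64(-116.52), np.float64(149.22), np.float64(66.15), np.float64(-24.22)]
orange tip [0.4965 0.1424 0.1004]
label bridge top [ 0.4511 -0.2539  0.037 ] scene [ 0.4519 -0.252   0.037 ]
pink top [ 0.4634 -0.2255  0.037 ] scene [ 0.4659 -0.2202  0.037 ]
```

```bash
python3 - <<'E'
from h import *
np.set_printoptions(precision=4,suppress=True)
for p in[(318,218),(350,194),(385,170),(390,160)]: print('scene',p,onz('scene',*p,0))
for p in[(375,223),(430,226),(480,227),(530,228)]: print('top',p,onz('top',*p,0),onz('top',*p,.1),onz('top',*p,.2))
t=cv2.imread('pics/top0.png');s=cv2.imread('pics/scene0.png')
cv2.imwrite('pics/c2.png',np.hstack([cv2.resize(t[170:260,360:480],(400,300)),cv2.resize(s[130:250,300:440],(400,300))]))
b=np.array([[.0945,.0375],[.0945,-.0375],[-.0945,-.0375],[-.0945,.0375]])
for a in(-23.1,):
    a=np.radians(a);print(b@np.array([[np.cos(a),np.sin(a)],[-np.sin(a),np.cos(a)]])+[.4625,-.2265])
E
```

```text
scene (318, 218) [ 0.6147 -0.0756  0.    ]
scene (350, 194) [ 0.6006 -0.2108 -0.    ]
scene (385, 170) [ 0.5776 -0.3659  0.    ]
scene (390, 160) [ 0.5914 -0.418  -0.    ]
top (375, 223) [ 0.5797 -0.0679  0.    ] [ 0.5673 -0.0577  0.1   ] [ 0.555  -0.0475  0.2   ]
top (430, 226) [ 0.5713 -0.2012  0.    ] [ 0.5596 -0.1804  0.1   ] [ 0.5479 -0.1596  0.2   ]
top (480, 227) [ 0.568  -0.3238  0.    ] [ 0.5565 -0.2932  0.1   ] [ 0.5451 -0.2627  0.2   ]
top (530, 228) [ 0.5647 -0.4485  0.    ] [ 0.5535 -0.408   0.1   ] [ 0.5423 -0.3675  0.2   ]
[[ 0.5641 -0.2291]
 [ 0.5347 -0.2981]
 [ 0.3609 -0.2239]
 [ 0.3903 -0.1549]]
```

View pics/c2.png

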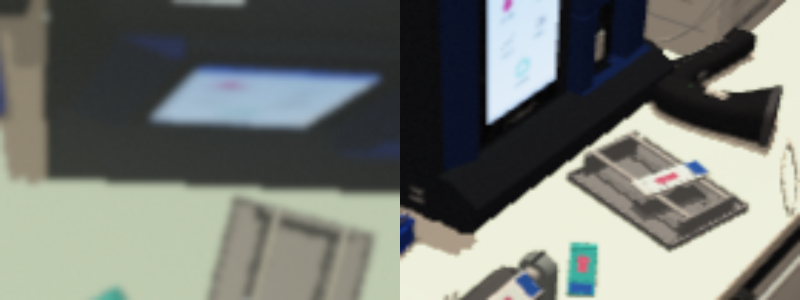

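Call:
{"op": "jog_arm", "data": {
  "series": [
    {"wz": -8.5, "tz": -10, "gripper": 1},
    {"wz": -8.5, "gripper": 1},
    {"wz": -8.5, "gripper": 1},
    {"wz": -8.5, "gripper": 1},
    {"wz": -8.5, "gripper": 1},
    {"wz": -8.5, "gripper": 1},
    {"wz": -8.5, "gripper": 1},
    {"wz": -8.5, "gripper": 1},
    {"wz": -8.5, "gripper": 1},
    {"wz": -7.3, "gripper": 1}
  ],
  "squeeze": 10
}}

```text
invalid input at $.series[0]: expected keys tx, ty, tz, wx, wy, wz, gripper
```

The crop confirms the white slide on the bridge: label at its -y end, bead toward +y. The analyser ledge is low, at x≈0.565, so the gripper body passes above it.

Call:
{"op": "jog_arm", "data": {
  "series": [
    {"tx": 0, "ty": 0, "tz": -5, "wx": 0, "wy": 0, "wz": -8.5, "gripper": 1},
    {"tx": 0, "ty": 0, "tz": 0, "wx": 0, "wy": 0, "wz": -8.5, "gripper": 1},
    {"tx": 0, "ty": 0, "tz": 0, "wx": 0, "wy": 0, "wz": -8.5, "gripper": 1},
    {"tx": 0, "ty": 0, "tz": 0, "wx": 0, "wy": 0, "wz": -8.5, "gripper": 1},
    {"tx": 0, "ty": 0, "tz": 0, "wx": 0, "wy": 0, "wz": -8.5, "gripper": 1},
    {"tx": 0, "ty": 0, "tz": 0, "wx": 0, "wy": 0, "wz": -8.5, "gripper": 1},
    {"tx": 0, "ty": 0, "tz": 0, "wx": 0, "wy": 0, "wz": -8.5, "gripper": 1},
    {"tx": 0, "ty": 0, "tz": 0, "wx": 0, "wy": 0, "wz": -8.5, "gripper": 1},
    {"tx": 0, "ty": 0, "tz": 0, "wx": 0, "wy": 0, "wz": -8.5, "gripper": 1},
    {"tx": 0, "ty": 0, "tz": 0, "wx": 0, "wy": 0, "wz": -7, "gripper": 1}
  ],
  "squeeze": 10
}}

```text
time_s: 1.1
position: [0.1905, -0.6211, 0.236]
ee_rot: [-2.0, -2.421, -0.001]
wrist_force: [-0.8, 0.1, 0.5]
opening: 0.0141
gripper_force: 0.0
```

Call:
{"op": "jog_arm", "data": {
  "series": [
    {"tx": 0, "ty": 0, "tz": 0, "wx": 0, "wy": 0, "wz": 6, "gripper": 1},
    {"tx": 0, "ty": 0, "tz": 0, "wx": 0, "wy": 0, "wz": 6.1, "gripper": 1},
    {"tx": 20, "ty": 30, "tz": 0, "wx": 0, "wy": 0, "wz": 0, "gripper": 1},
    {"tx": 40, "ty": 40, "tz": 0, "wx": 0, "wy": 0, "wz": 0, "gripper": 1},
    {"tx": 40, "ty": 40, "tz": 0, "wx": 0, "wy": 0, "wz": 0, "gripper": 1},
    {"tx": 40, "ty": 40, "tz": 0, "wx": 0, "wy": 0, "wz": 0, "gripper": 1},
    {"tx": 40, "ty": 40, "tz": 0, "wx": 0, "wy": 0, "wz": 0, "gripper": 1},
    {"tx": 40, "ty": 33, "tz": 0, "wx": 0, "wy": 0, "wz": 0, "gripper": 1},
    {"tx": 40, "ty": 0, "tz": 0, "wx": 0, "wy": 0, "wz": 0, "gripper": 1},
    {"tx": 40, "ty": 0, "tz": 0, "wx": 0, "wy": 0, "wz": 0, "gripper": 1}
  ]
}}

```text
time_s: 2.1
position: [0.4021, -0.3446, 0.236]
ee_rot: [-2.248, -2.193, -0.001]
wrist_force: [0.8, -0.7, -0.3]
opening: 0.0008
gripper_force: 0.0
```

Call:
{"op": "jog_arm", "data": {
  "series": [
    {"tx": 45, "ty": 0, "tz": 0, "wx": 0, "wy": 0, "wz": 0, "gripper": 1},
    {"tx": 45, "ty": 0, "tz": 0, "wx": 0, "wy": 0, "wz": 0, "gripper": 1},
    {"tx": 45, "ty": 0, "tz": 0, "wx": 0, "wy": 0, "wz": 0, "gripper": 1},
    {"tx": 45, "ty": 0, "tz": 0, "wx": 0, "wy": 0, "wz": 0, "gripper": 1},
    {"tx": 45, "ty": 0, "tz": 0, "wx": 0, "wy": 0, "wz": 0, "gripper": 1},
    {"tx": 45, "ty": 0, "tz": 0, "wx": 0, "wy": 0, "wz": 0, "gripper": 1},
    {"tx": 45, "ty": 0, "tz": 0, "wx": 0, "wy": 0, "wz": 0, "gripper": 1},
    {"tx": 45, "ty": 0, "tz": 0, "wx": 0, "wy": 0, "wz": 0, "gripper": 1},
    {"tx": 40, "ty": 0, "tz": 0, "wx": 0, "wy": 0, "wz": 0, "gripper": 1},
    {"tx": 30, "ty": 0, "tz": 0, "wx": 0, "wy": 0, "wz": 0, "gripper": 1}
  ]
}}

```text
time_s: 3.1
position: [0.4124, 0.0853, 0.2367]
ee_rot: [2.249, 2.194, 0.0]
wrist_force: [0.5, -0.8, -0.6]
opening: 0.0007
gripper_force: 0.0
```

Call:
{"op": "jog_arm", "data": {
  "series": [
    {"tx": 30, "ty": 8, "tz": 0, "wx": 0, "wy": 0, "wz": 0, "gripper": 1},
    {"tx": 29, "ty": 8, "tz": 20, "wx": 0, "wy": 0, "wz": 0, "gripper": 1},
    {"tx": 0, "ty": 0, "tz": 30, "wx": 0, "wy": 0, "wz": 0, "gripper": 1},
    {"tx": 0, "ty": 0, "tz": 30, "wx": 0, "wy": 0, "wz": 0, "gripper": 1},
    {"tx": 0, "ty": 0, "tz": 8, "wx": 0, "wy": 0, "wz": 0, "gripper": 1},
    {"tx": 0, "ty": 0, "tz": 0, "wx": 0, "wy": 0, "wz": 0, "gripper": 1}
  ]
}}

```text
time_s: 3.7
position: [0.4297, 0.1412, 0.1477]
ee_rot: [-2.25, -2.19, 0.004]
wrist_force: [0.1, -0.2, 0.6]
opening: 0.0005
gripper_force: 0.0
```

```bash
python3 - <<'E'
from h import *
a=snap('top','t1.png');b=snap('scene','s1.png')
print(bot.state()['position'])
cv2.imwrite('pics/c3.png',np.hstack([cv2.resize(a[225:315,245:365,::-1],(400,300),interpolation=2),cv2.resize(b[215:305,260:380,::-1],(400,300),interpolation=2)]))
E
```

```text
[0.43115999 0.14161219 0.1495006 ]
```

View pics/c3.png

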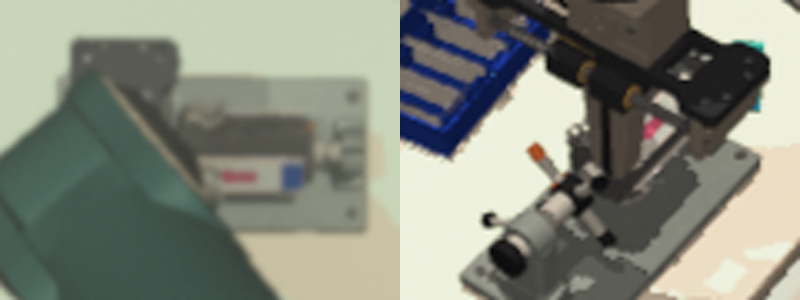

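```bash
python3 - <<'E'
from h import *
S=np.array([.4665,.1435,.078])
cr=lambda p:((p[0]-260)/.3+400,(p[1]-215)/.3)
for q in (40,53,65):
  for k in range(4):
    a=np.radians(q+90*k); P=S+.040*np.array([np.sin(a),0,np.cos(a)]); p=proj('scene',P);print(q,k,P.round(3),p.round(1),np.round(cr(p)),'top',proj('top',P).round(1))
print('hub',cr(proj('scene',S)))
for dx in(-.018,.018):
  for dy in (-.01,.01): print('tip',np.round(cr(proj('scene',[.4312+dx,.1416+dy,.1325]))))
E
```

```text
40 0 [0.492 0.144 0.109] [302.2 258.9] [541. 146.] top [284.2 257.4]
40 1 [0.497 0.144 0.052] [301.5 274.1] [538. 197.] top [286.  256.7]
40 2 [0.441 0.144 0.047] [320.8 286.5] [603. 238.] top [286.3 281.3]
40 3 [0.436 0.144 0.104] [322.3 271.5] [608. 188.] top [284.5 283.2]
53 0 [0.498 0.144 0.102] [300.2 259.6] [534. 149.] top [284.4 254.8]
53 1 [0.491 0.144 0.046] [303.8 277.1] [546. 207.] top [286.2 259.7]
53 2 [0.435 0.144 0.054] [323. 286.] [610. 237.] top [286.1 284. ]
53 3 [0.442 0.144 0.11 ] [319.9 268.3] [600. 178.] top [284.3 280.1]
65 0 [0.503 0.144 0.095] [298.8 260.9] [529. 153.] top [284.7 253. ]
65 1 [0.483 0.144 0.042] [306.3 279.7] [554. 216.] top [286.3 262.9]
65 2 [0.43  0.144 0.061] [324.5 284.9] [615. 233.] top [285.9 285.8]
65 3 [0.45  0.144 0.114] [317.3 265.6] [591. 169.] top [284.1 276.8]
hub (np.float64(572.0644688355706), np.float64(192.8431431258427))
tip [646. 164.]
tip [628. 183.]
tip [602. 140.]
tip [583. 158.]
```

Call:
{"op": "jog_arm", "data": {
  "series": [
    {"tx": 2, "ty": 0, "tz": 8, "wx": 0, "wy": 0, "wz": 0, "gripper": 1},
    {"tx": 0, "ty": 0, "tz": 5, "wx": 0, "wy": 0, "wz": 0, "gripper": 1},
    {"tx": 0, "ty": 0, "tz": 5, "wx": 0, "wy": 0, "wz": 0, "gripper": 1},
    {"tx": 0, "ty": 0, "tz": 5, "wx": 0, "wy": 0, "wz": 0, "gripper": 1},
    {"tx": 0, "ty": 0, "tz": 5, "wx": 0, "wy": 0, "wz": 0, "gripper": 1}
  ]
}}

```text
time_s: 4.3
position: [0.4251, 0.1435, 0.1202]
ee_rot: [-2.247, -2.188, 0.016]
wrist_force: [-23.5, 1.5, 23.3]
opening: 0.0003
gripper_force: 16.8
```

Call:
{"op": "jog_arm", "data": {
  "series": [
    {"tx": 0, "ty": 0, "tz": 5, "wx": 0, "wy": 0, "wz": 0, "gripper": 1},
    {"tx": 0, "ty": 0, "tz": 5, "wx": 0, "wy": 0, "wz": 0, "gripper": 1},
    {"tx": 0, "ty": 0, "tz": 4, "wx": 0, "wy": 0, "wz": 0, "gripper": 1},
    {"tx": 0, "ty": 0, "tz": 3, "wx": 0, "wy": 0, "wz": 0, "gripper": 1},
    {"tx": 0, "ty": 0, "tz": 0, "wx": 0, "wy": 0, "wz": 0, "gripper": 1},
    {"tx": 0, "ty": 0, "tz": 0, "wx": 0, "wy": 0, "wz": 0, "gripper": 1}
  ]
}}

```text
time_s: 4.9
position: [0.4165, 0.1433, 0.0997]
ee_rot: [-2.237, -2.186, 0.036]
wrist_force: [-28.6, 5.1, 4.2]
opening: 0.0007
gripper_force: 11.7
```

```bash
python3 - <<'E'
from h import *
a=snap('top','t2.png');b=snap('scene','s2.png')
s=bot.state();print(s['position'],s['wrist_force'])
cv2.imwrite('pics/c4.png',cv2.resize(b[235:310,265:365,::-1],(800,600),interpolation=2))
E
```

```text
[0.4165375  0.14327078 0.09970959] [-29.41510597   5.12793678   4.89213266]
```

View pics/c4.png

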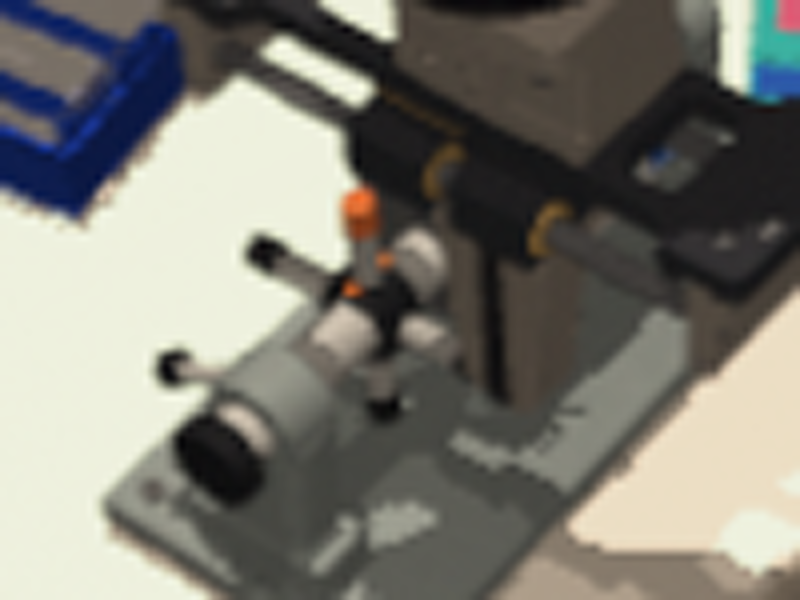

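The orange arm now points nearly straight up (crop 360,205), and the finger presses on the end of the -x arm. I'll back away sideways, then measure.

Call:
{"op": "jog_arm", "data": {
  "series": [
    {"tx": 0, "ty": -10, "tz": 0, "wx": 0, "wy": 0, "wz": 0, "gripper": 1},
    {"tx": 0, "ty": -15, "tz": 0, "wx": 0, "wy": 0, "wz": 0, "gripper": 1},
    {"tx": 0, "ty": -15, "tz": 0, "wx": 0, "wy": 0, "wz": 0, "gripper": 1},
    {"tx": 0, "ty": 0, "tz": -30, "wx": 0, "wy": 0, "wz": 0, "gripper": 1},
    {"tx": -45, "ty": 0, "tz": -45, "wx": 0, "wy": 0, "wz": 0, "gripper": 1},
    {"tx": -45, "ty": 0, "tz": -25, "wx": 0, "wy": 0, "wz": 0, "gripper": 1},
    {"tx": -45, "ty": 0, "tz": 0, "wx": 0, "wy": 0, "wz": 0, "gripper": 1},
    {"tx": -45, "ty": 0, "tz": 0, "wx": 0, "wy": 0, "wz": 0, "gripper": 1},
    {"tx": -35, "ty": 0, "tz": 0, "wx": 0, "wy": 0, "wz": 0, "gripper": 1},
    {"tx": -20, "ty": 0, "tz": 0, "wx": 0, "wy": 0, "wz": 0, "gripper": 1}
  ]
}}

```text
time_s: 6.0
position: [0.3842, -0.0827, 0.1933]
ee_rot: [2.255, 2.186, -0.001]
wrist_force: [0.8, 0.7, -0.2]
opening: 0.0004
gripper_force: 0.0
```

```bash
python3 - <<'E'
from h import *
np.set_printoptions(precision=4,suppress=True)
a=snap('top','t3.png');b=snap('scene','s3.png')
s=bot.state();print(s['position'],s['wrist_force'],s['ee_rot'])
def orange(im,box):
    x,y,w,h=box;H=cv2.cvtColor(im,cv2.COLOR_RGB2HSV)[y:y+h,x:x+w];m=cv2.inRange(H,(4,90,90),(20,255,255))
    k,l,st,c=cv2.connectedComponentsWithStats(m);return [(st[i,4],c[i]+[x,y]) for i in range(1,k) if st[i,4]>1]
print(orange(a,(245,235,120,70)),orange(b,(270,220,108,100)))
c=np.hstack([cv2.resize(a[240:300,250:330,::-1],(400,300),interpolation=2),cv2.resize(b[235:295,280:360,::-1],(400,300),interpolation=2)])
cv2.imwrite('pics/c5.png',c)
E
```

```text
[ 0.3844 -0.0822  0.1931] [ 0.1619  0.7716 -1.2446] [ 2.2569  2.1845 -0.0007]
[(np.int32(35), array([285.2   , 267.6571])), (np.int32(4), array([337.5, 268.5]))] [(np.int32(3), array([341., 237.])), (np.int32(24), array([309.5833, 261.25  ])), (np.int32(5), array([312.4, 267.2])), (np.int32(4), array([308.5, 270.5]))]
```

View pics/c5.png

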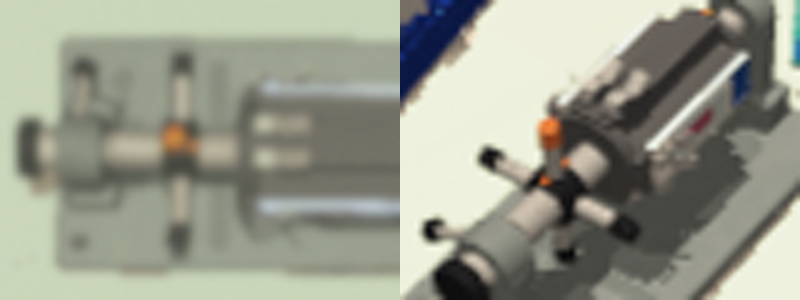

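```bash
python3 - <<'E'
from h import *
np.set_printoptions(precision=4,suppress=True)
a=cv2.imread('pics/t3.png');b=cv2.imread('pics/s3.png')
def dark(im,u,v,r=4,th=70):
    g=im.mean(2);y,x=np.mgrid[int(v)-r:int(v)+r+1,int(u)-r:int(u)+r+1];w=np.clip(th-g[y,x],0,None);return (w*x).sum()/w.sum(),(w*y).sum()/w.sum(),round(w.sum())
P={}
for k,t,s in(('+x',(286,252),(298,266.4)),('-x',(286,287.5),(325.4,281))):
    d=dark(a,*t,th=90);e=dark(b,*s);P[k]=tri(('top',*d[:2]),('scene',*e[:2]));print(k,d,e,P[k])
P['o']=tri(('top',285.2,267.66),('scene',309.58,261.25));print('orange',P['o'])
d=P['+x']-P['-x'];print('q from x arms (deg)',np.degrees(np.arctan2(-d[2],d[0])),np.linalg.norm(d)); m=(P['+x']+P['-x'])/2;print('axis',m,'q orange',np.degrees(np.arctan2(*(P['o']-m)[[0,2]])))
# scene-only prediction vs q
S=np.array([m[0],m[1],.078])
for q in(-6,-3,0,3,6):
    q_=np.radians(q);f=lambda k:S+.040*np.array([np.sin(q_+k),0,np.cos(q_+k)])
    A,B=f(np.pi/2),f(-np.pi/2);pa,pb=proj('scene',A),proj('scene',B);o=f(0)
    print(q,'scene slope',(pb-pa),'orange-mid',proj('scene',o)-(pa+pb)/2,'top or-mid',proj('top',o)-(proj('top',A)+proj('top',B))/2)
E
```

```text
+x (np.float64(286.02702702702703), np.float64(252.32432432432432), 37) (np.float64(297.4466588511137), np.float64(266.04806565064473), 284) [0.5069 0.1427 0.0734]
-x (np.float64(285.3386243386243), np.float64(287.010582010582), 63) (np.float64(324.70344162110007), np.float64(280.46413637825674), 1036) [0.4282 0.1439 0.0786]
orange [0.4706 0.1419 0.1133]
q from x arms (deg) 3.729040556115633 0.07891016981483077
axis [0.4675 0.1433 0.076 ] q orange 4.768169037565897
-6 scene slope [27.8176 18.0789] orange-mid [  0.8721 -10.9303] top or-mid [-1.2948  1.2879]
-3 scene slope [27.8863 16.9511] orange-mid [  0.1041 -11.3983] top or-mid [-1.3051  0.2924]
0 scene slope [27.8785 15.7769] orange-mid [ -0.6627 -11.8318] top or-mid [-1.3115 -0.704 ]
3 scene slope [27.7944 14.5593] orange-mid [ -1.4259 -12.2295] top or-mid [-1.3138 -1.6979]
6 scene slope [27.6342 13.3017] orange-mid [ -2.1831 -12.5905] top or-mid [-1.3122 -2.6861]
```

Call:
{"op": "jog_arm", "data": {
  "series": [
    {"tx": 0, "ty": 0, "tz": 0, "wx": 0, "wy": 0, "wz": -0.7, "gripper": 1},
    {"tx": 36, "ty": 8, "tz": 0, "wx": 0, "wy": 0, "wz": 0, "gripper": 1},
    {"tx": 45, "ty": 9, "tz": 0, "wx": 0, "wy": 0, "wz": 0, "gripper": 1},
    {"tx": 45, "ty": 9, "tz": 0, "wx": 0, "wy": 0, "wz": 0, "gripper": 1},
    {"tx": 45, "ty": 9, "tz": 0, "wx": 0, "wy": 0, "wz": 0, "gripper": 1},
    {"tx": 35, "ty": 7, "tz": 10, "wx": 0, "wy": 0, "wz": 0, "gripper": 1},
    {"tx": 20, "ty": 4, "tz": 20, "wx": 0, "wy": 0, "wz": 0, "gripper": 1},
    {"tx": 0, "ty": 0, "tz": 30, "wx": 0, "wy": 0, "wz": 0, "gripper": 1},
    {"tx": 0, "ty": 0, "tz": 19, "wx": 0, "wy": 0, "wz": 0, "gripper": 1},
    {"tx": 0, "ty": 0, "tz": 0, "wx": 0, "wy": 0, "wz": 0, "gripper": 1}
  ]
}}

```text
time_s: 7.1
position: [0.4313, 0.1472, 0.1122]
ee_rot: [-2.23, -2.207, 0.006]
wrist_force: [-0.6, -0.3, 0.5]
opening: 0.0009
gripper_force: 0.0
```

```bash
python3 - <<'E'
from h import *
for _ in range(4):
    viewer.snapshot('top'); s=bot.state();print(s['position'].round(4),s['ee_rot'].round(3),s['wrist_force'].round(1))
E
```

```text
[0.4325 0.1473 0.1136] [-2.232 -2.207  0.003] [ 0.6 -0.3  0.7]
[0.4334 0.1472 0.1145] [-2.234 -2.207 -0.   ] [ 0.1 -0.4  0.6]
[0.4341 0.1469 0.115 ] [2.236e+00 2.207e+00 2.000e-03] [ 0.4 -0.3  0.8]
[0.4344 0.1466 0.1153] [2.236 2.206 0.003] [-0.4  0.2  0.5]
```

Call:
{"op": "jog_arm", "data": {
  "series": [
    {"tx": -2, "ty": 0, "tz": 4, "wx": 0, "wy": 0, "wz": 0, "gripper": 1},
    {"tx": 0, "ty": 0, "tz": 4, "wx": 0, "wy": 0, "wz": 0, "gripper": 1},
    {"tx": 0, "ty": 0, "tz": 3, "wx": 0, "wy": 0, "wz": 0, "gripper": 1},
    {"tx": 0, "ty": 0, "tz": 2, "wx": 0, "wy": 0, "wz": 0, "gripper": 1},
    {"tx": 0, "ty": 0, "tz": 1, "wx": 0, "wy": 0, "wz": 0, "gripper": 1},
    {"tx": 0, "ty": 0, "tz": 1, "wx": 0, "wy": 0, "wz": 0, "gripper": 1},
    {"tx": 0, "ty": 0, "tz": 1, "wx": 0, "wy": 0, "wz": 0, "gripper": 1},
    {"tx": 0, "ty": 0, "tz": 0, "wx": 0, "wy": 0, "wz": 0, "gripper": 1},
    {"tx": 0, "ty": 0, "tz": 0, "wx": 0, "wy": 0, "wz": 0, "gripper": 1},
    {"tx": 0, "ty": 0, "tz": 0, "wx": 0, "wy": 0, "wz": 0, "gripper": 1}
  ]
}}

```text
time_s: 8.3
position: [0.4336, 0.1437, 0.0981]
ee_rot: [-2.238, -2.205, 0.001]
wrist_force: [-1.1, -1.8, 3.1]
opening: 0.0004
gripper_force: 1.2
```

Call:
{"op": "jog_arm", "data": {
  "series": [
    {"tx": 0, "ty": 0, "tz": -10, "wx": 0, "wy": 0, "wz": 0, "gripper": 1},
    {"tx": 0, "ty": 0, "tz": -25, "wx": 0, "wy": 0, "wz": 0, "gripper": 1},
    {"tx": -10, "ty": 0, "tz": -35, "wx": 0, "wy": 0, "wz": 0, "gripper": 1},
    {"tx": -35, "ty": 0, "tz": -25, "wx": 0, "wy": 0, "wz": 0, "gripper": 1},
    {"tx": -45, "ty": 0, "tz": 0, "wx": 0, "wy": 0, "wz": 0, "gripper": 1},
    {"tx": -45, "ty": 0, "tz": 0, "wx": 0, "wy": 0, "wz": 0, "gripper": 1},
    {"tx": -45, "ty": 0, "tz": 0, "wx": 0, "wy": 0, "wz": 0, "gripper": 1},
    {"tx": -45, "ty": 0, "tz": 0, "wx": 0, "wy": 0, "wz": 0, "gripper": 1},
    {"tx": -20, "ty": 0, "tz": 0, "wx": 0, "wy": 0, "wz": 0, "gripper": 1}
  ]
}}

```text
time_s: 9.2
position: [0.4305, -0.1053, 0.194]
ee_rot: [2.241, 2.198, 0.001]
wrist_force: [0.2, 1.3, 0.5]
opening: 0.0004
gripper_force: 0.0
```

```bash
cat >> h.py <<'E'
def dark(im,u,v,r=4,th=70):
    g=im.mean(2);y,x=np.mgrid[int(v)-r:int(v)+r+1,int(u)-r:int(u)+r+1];w=np.clip(th-g[y,x],0,None);return (w*x).sum()/w.sum(),(w*y).sum()/w.sum()
def orange(im,box):
    x,y,w,h=box;H=cv2.cvtColor(im,cv2.COLOR_RGB2HSV)[y:y+h,x:x+w];m=cv2.inRange(H,(4,90,90),(20,255,255))
    k,l,st,c=cv2.connectedComponentsWithStats(m);i=1+np.argmax(st[1:,4]);return c[i]+[x,y]
def rotor(f):
    a=snap('top','t'+f);b=snap('scene','s'+f)
    A=[np.array(dark(a,286,252.3,th=90)),np.array(dark(a,285.3,287,th=90))];B=[np.array(dark(b,297.5,266)),np.array(dark(b,324.8,280.5))]
    oa,ob=orange(a,(270,235,30,50)),orange(b,(295,240,30,40))
    P=[tri(('top',*A[i]),('scene',*B[i])) for i in(0,1)];o=tri(('top',*oa),('scene',*ob));d=P[0]-P[1];m=sum(P)/2
    print('q',np.degrees(np.arctan2(-d[2],d[0])),np.degrees(np.arctan2(*(o-m)[[0,2]])),'mid',m,'slope',B[1]-B[0],'or-mid',ob-(B[0]+B[1])/2,'top',oa-(A[0]+A[1])/2)
    return a,b
E
python3 - <<'E'
from h import *
np.set_printoptions(precision=4,suppress=True)
a,b=rotor('4.png');s=bot.state();print(s['position'],s['ee_rot'])
c=np.hstack([cv2.resize(a[240:300,250:330,::-1],(400,300),interpolation=2),cv2.resize(b[235:295,280:360,::-1],(400,300),interpolation=2)])
cv2.imwrite('pics/c6.png',c)
E
```

```text
q -4.3700214756757765 -2.850193181791839 mid [0.4672 0.1435 0.0768] slope [27.2549 17.3901] or-mid [  0.4398 -11.0675] top [-0.6864  0.2165]
[ 0.4306 -0.1043  0.1938] [2.243  2.1973 0.001 ]
```

View pics/c6.png

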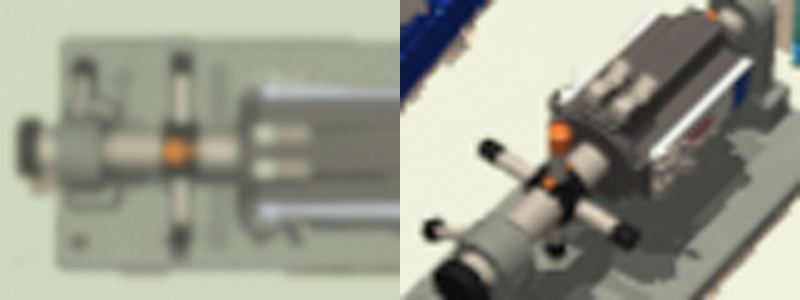

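Call:
{"op": "jog_arm", "data": {
  "series": [
    {"tx": 45, "ty": 13, "tz": 0, "wx": 0, "wy": 0, "wz": 0, "gripper": 1},
    {"tx": 45, "ty": 13, "tz": 0, "wx": 0, "wy": 0, "wz": 0, "gripper": 1},
    {"tx": 45, "ty": 13, "tz": 0, "wx": 0, "wy": 0, "wz": 0, "gripper": 1},
    {"tx": 45, "ty": 13, "tz": 0, "wx": 0, "wy": 0, "wz": 0, "gripper": 1},
    {"tx": 45, "ty": 13, "tz": 0, "wx": 0, "wy": 0, "wz": 0, "gripper": 1},
    {"tx": 24, "ty": 0, "tz": 20, "wx": 0, "wy": 0, "wz": 0, "gripper": 1},
    {"tx": 0, "ty": 0, "tz": 30, "wx": 0, "wy": 0, "wz": 0, "gripper": 1},
    {"tx": 0, "ty": 0, "tz": 28, "wx": 0, "wy": 0, "wz": 0, "gripper": 1},
    {"tx": 0, "ty": 0, "tz": 0, "wx": 0, "wy": 0, "wz": 0, "gripper": 1},
    {"tx": 0, "ty": 0, "tz": 0, "wx": 0, "wy": 0, "wz": 0, "gripper": 1}
  ]
}}

```text
time_s: 10.3
position: [0.4988, 0.1482, 0.1159]
ee_rot: [-2.235, -2.206, -0.001]
wrist_force: [0.9, -0.4, 0.6]
opening: 0.0005
gripper_force: 0.0
```

Call:
{"op": "jog_arm", "data": {
  "series": [
    {"tx": 0, "ty": 0, "tz": 4, "wx": 0, "wy": 0, "wz": 0, "gripper": 1},
    {"tx": 0, "ty": 0, "tz": 3, "wx": 0, "wy": 0, "wz": 0, "gripper": 1},
    {"tx": 0, "ty": 0, "tz": 2, "wx": 0, "wy": 0, "wz": 0, "gripper": 1},
    {"tx": 0, "ty": 0, "tz": 1, "wx": 0, "wy": 0, "wz": 0, "gripper": 1},
    {"tx": 0, "ty": 0, "tz": 1, "wx": 0, "wy": 0, "wz": 0, "gripper": 1},
    {"tx": 0, "ty": 0, "tz": 0, "wx": 0, "wy": 0, "wz": 0, "gripper": 1},
    {"tx": 0, "ty": 0, "tz": 0, "wx": 0, "wy": 0, "wz": 0, "gripper": 1}
  ]
}}

```text
time_s: 11.0
position: [0.4989, 0.1468, 0.1042]
ee_rot: [2.238, 2.205, 0.0]
wrist_force: [-0.3, -0.5, -0.0]
opening: 0.0005
gripper_force: 0.0
```

Call:
{"op": "jog_arm", "data": {
  "series": [
    {"tx": -3, "ty": 0, "tz": 1, "wx": 0, "wy": 0, "wz": 0, "gripper": 1},
    {"tx": 0, "ty": 0, "tz": 1, "wx": 0, "wy": 0, "wz": 0, "gripper": 1},
    {"tx": 0, "ty": 0, "tz": 1, "wx": 0, "wy": 0, "wz": 0, "gripper": 1},
    {"tx": 0, "ty": 0, "tz": 0, "wx": 0, "wy": 0, "wz": 0, "gripper": 1},
    {"tx": 0, "ty": 0, "tz": 0, "wx": 0, "wy": 0, "wz": 0, "gripper": 1}
  ]
}}

```text
time_s: 11.5
position: [0.499, 0.1437, 0.1012]
ee_rot: [2.238, 2.205, -0.0]
wrist_force: [0.6, -1.0, 1.5]
opening: 0.0004
gripper_force: 0.6
```

Call:
{"op": "jog_arm", "data": {
  "series": [
    {"tx": 0, "ty": 0, "tz": 1, "wx": 0, "wy": 0, "wz": 0, "gripper": 1},
    {"tx": 0, "ty": 0, "tz": 0.5, "wx": 0, "wy": 0, "wz": 0, "gripper": 1},
    {"tx": 0, "ty": 0, "tz": 0, "wx": 0, "wy": 0, "wz": 0, "gripper": 1},
    {"tx": 0, "ty": 0, "tz": 0, "wx": 0, "wy": 0, "wz": 0, "gripper": 1},
    {"tx": 0, "ty": 0, "tz": 0, "wx": 0, "wy": 0, "wz": 0, "gripper": 1}
  ]
}}

```text
time_s: 12.0
position: [0.4991, 0.1438, 0.0998]
ee_rot: [2.237, 2.205, 0.0]
wrist_force: [1.5, -1.5, 2.6]
opening: 0.0003
gripper_force: 1.3
```

```bash
python3 - <<'E'
from h import *
np.set_printoptions(precision=4,suppress=True)
b=snap('scene','s5.png');s=bot.state();print(s['position'],s['wrist_force'])
print(orange(b,(295,240,30,40)),dark(b,324.8,280.5))
E
```

```text
[0.4991 0.1438 0.0998] [ 1.7734 -1.6661  2.5836]
[310.5 262. ] (np.float64(324.6217481789802), np.float64(281.1058792924037))
```

Call:
{"op": "jog_arm", "data": {
  "series": [
    {"tx": 0, "ty": 0, "tz": -10, "wx": 0, "wy": 0, "wz": 0, "gripper": 1},
    {"tx": 0, "ty": 0, "tz": -30, "wx": 0, "wy": 0, "wz": 0, "gripper": 1},
    {"tx": 0, "ty": 0, "tz": -40, "wx": 0, "wy": 0, "wz": 0, "gripper": 1},
    {"tx": -30, "ty": -4, "tz": -15, "wx": 0, "wy": 0, "wz": 0, "gripper": 1},
    {"tx": -45, "ty": -5, "tz": 0, "wx": 0, "wy": 0, "wz": 0, "gripper": 1},
    {"tx": -45, "ty": -5, "tz": 0, "wx": 0, "wy": 0, "wz": 0, "gripper": 0},
    {"tx": -45, "ty": -5, "tz": 0, "wx": 0, "wy": 0, "wz": 0, "gripper": 0},
    {"tx": -45, "ty": -5, "tz": 0, "wx": 0, "wy": 0, "wz": 0, "gripper": 0},
    {"tx": -45, "ty": -5, "tz": 0, "wx": 0, "wy": 0, "wz": 0, "gripper": 0},
    {"tx": -45, "ty": -2, "tz": 0, "wx": 0, "wy": 0, "wz": 0, "gripper": 0}
  ]
}}

```text
time_s: 13.05
position: [0.4626, -0.1567, 0.1952]
ee_rot: [-2.237, -2.206, -0.0]
wrist_force: [0.4, -0.5, -0.2]
opening: 0.0384
gripper_force: 0.0
```

Call:
{"op": "jog_arm", "data": {
  "series": [
    {"tx": -45, "ty": 0, "tz": 0, "wx": 0, "wy": 0, "wz": 0, "gripper": 0},
    {"tx": -30, "ty": 0, "tz": 0, "wx": 0, "wy": 0, "wz": 7.3, "gripper": 0},
    {"tx": 0, "ty": 0, "tz": 20, "wx": 0, "wy": 0, "wz": 7.3, "gripper": 0},
    {"tx": 0, "ty": 0, "tz": 30, "wx": 0, "wy": 0, "wz": 7.3, "gripper": 0},
    {"tx": 0, "ty": 0, "tz": 30, "wx": 0, "wy": 0, "wz": 0, "gripper": 0},
    {"tx": 0, "ty": 0, "tz": 10, "wx": 0, "wy": 0, "wz": 0, "gripper": 0},
    {"tx": 0, "ty": 0, "tz": 0, "wx": 0, "wy": 0, "wz": 0, "gripper": 0},
    {"tx": 0, "ty": 0, "tz": 0, "wx": 0, "wy": 0, "wz": 0, "gripper": 0},
    {"tx": 0, "ty": 0, "tz": 0, "wx": 0, "wy": 0, "wz": 0, "gripper": 0},
    {"tx": 0, "ty": 0, "tz": 0, "wx": 0, "wy": 0, "wz": 0, "gripper": 0}
  ]
}}

```text
time_s: 14.05
position: [0.4631, -0.231, 0.1059]
ee_rot: [2.614, 1.739, 0.001]
wrist_force: [0.3, 0.1, 0.2]
opening: 0.046
gripper_force: 0.0
```

```bash
python3 - <<'E'
from h import *
np.set_printoptions(precision=4,suppress=True)
a,b=rotor('6.png');s=bot.state();print(s['position'],s['ee_rot'],s['opening'])
p=s['ee_rot'];print('tool y ang',2*np.degrees(np.arctan2(p[1],p[0]))%180-90)
E
```

```text
q -0.9078797943924917 0.4327539934581753 mid [0.4674 0.1434 0.0762] slope [27.482  16.1566] or-mid [ -0.2726 -11.3503] top [-0.6545 -0.8402]
[ 0.4627 -0.2309  0.1055] [2.6148 1.7389 0.0008] 0.04617350966345223
tool y ang -22.75011572572585
```

Call:
{"op": "jog_arm", "data": {
  "series": [
    {"tx": -2, "ty": -2, "tz": 15, "wx": 0, "wy": 0, "wz": 0.3, "gripper": 0},
    {"tx": 0, "ty": 0, "tz": 15, "wx": 0, "wy": 0, "wz": 0, "gripper": 0},
    {"tx": 0, "ty": 0, "tz": 12, "wx": 0, "wy": 0, "wz": 0, "gripper": 0},
    {"tx": 0, "ty": 0, "tz": 8, "wx": 0, "wy": 0, "wz": 0, "gripper": 0},
    {"tx": 0, "ty": 0, "tz": 5, "wx": 0, "wy": 0, "wz": 0, "gripper": 0},
    {"tx": 0, "ty": 0, "tz": 0, "wx": 0, "wy": 0, "wz": 0, "gripper": 0},
    {"tx": 0, "ty": 0, "tz": 0, "wx": 0, "wy": 0, "wz": 0, "gripper": 0},
    {"tx": 0, "ty": 0, "tz": 0, "wx": 0, "wy": 0, "wz": 0, "gripper": 0}
  ]
}}

```text
time_s: 14.95
position: [0.4601, -0.2319, 0.0501]
ee_rot: [2.62, 1.733, 0.001]
wrist_force: [-0.6, 0.3, 0.4]
opening: 0.046
gripper_force: 0.0
```

```bash
python3 - <<'E'
from h import *
np.set_printoptions(precision=4,suppress=True)
b=snap('scene','s7.png');s=bot.state();print(s['position'],s['ee_rot'],s['opening'],s['wrist_force'])
cv2.imwrite('pics/c7.png',cv2.resize(b[150:240,340:460,::-1],(800,600),interpolation=2))
E
```

```text
[ 0.4601 -0.2319  0.0501] [2.6196 1.7327 0.0006] 0.045471978424394606 [-0.5577 -0.7633 -0.1532]
```

View pics/c7.png

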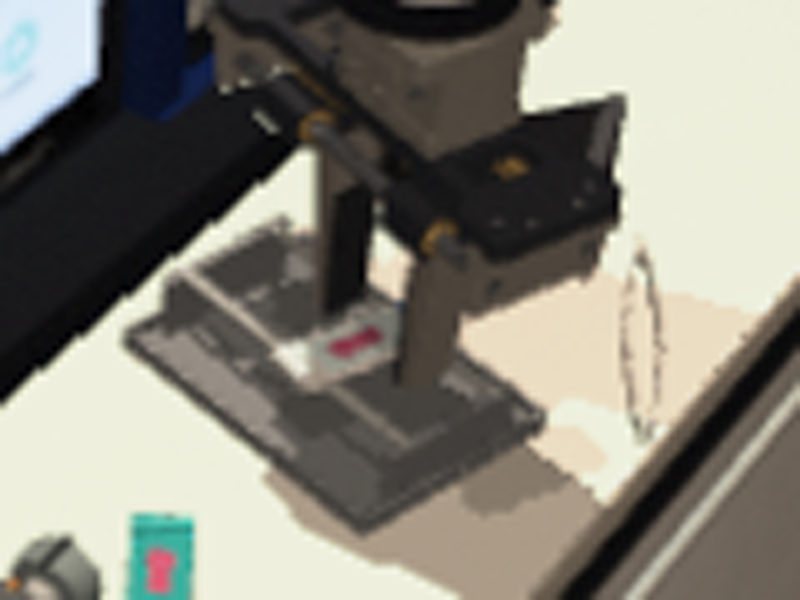

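The fingers straddle the slide (crop 345,340). Closing now.

Call:
{"op": "jog_arm", "data": {
  "series": [
    {"tx": 0, "ty": 0, "tz": 0, "wx": 0, "wy": 0, "wz": 0, "gripper": 0.3},
    {"tx": 0, "ty": 0, "tz": 0, "wx": 0, "wy": 0, "wz": 0, "gripper": 0.5},
    {"tx": 0, "ty": 0, "tz": 0, "wx": 0, "wy": 0, "wz": 0, "gripper": 0.7},
    {"tx": 0, "ty": 0, "tz": 0, "wx": 0, "wy": 0, "wz": 0, "gripper": 0.7},
    {"tx": 0, "ty": 0, "tz": 0, "wx": 0, "wy": 0, "wz": 0, "gripper": 0.7},
    {"tx": 0, "ty": 0, "tz": 0, "wx": 0, "wy": 0, "wz": 0, "gripper": 0.7}
  ],
  "squeeze": 15
}}

```text
time_s: 15.6
position: [0.4598, -0.2318, 0.0498]
ee_rot: [2.62, 1.733, -0.0]
wrist_force: [-1.8, -0.3, 1.5]
opening: 0.0255
gripper_force: 15.0
```

Call:
{"op": "jog_arm", "data": {
  "series": [
    {"tx": 0, "ty": 0, "tz": -5, "wx": 0, "wy": 0, "wz": 0, "gripper": 0.7},
    {"tx": 0, "ty": 0, "tz": -15, "wx": 0, "wy": 0, "wz": 0, "gripper": 0.7},
    {"tx": 0, "ty": 0, "tz": -30, "wx": 0, "wy": 0, "wz": 0, "gripper": 0.7},
    {"tx": 0, "ty": 0, "tz": -40, "wx": 0, "wy": 0, "wz": 0, "gripper": 0.7},
    {"tx": 0, "ty": 0, "tz": -25, "wx": 0, "wy": 0, "wz": -5, "gripper": 0.7},
    {"tx": 0, "ty": 0, "tz": -8, "wx": 0, "wy": 0, "wz": -6, "gripper": 0.7},
    {"tx": 0, "ty": 0, "tz": 0, "wx": 0, "wy": 0, "wz": -6, "gripper": 0.7},
    {"tx": 0, "ty": 0, "tz": 0, "wx": 0, "wy": 0, "wz": -4.9, "gripper": 0.7},
    {"tx": 20, "ty": 0, "tz": 0, "wx": 0, "wy": 0, "wz": 0, "gripper": 0.7},
    {"tx": 30, "ty": 0, "tz": 0, "wx": 0, "wy": 0, "wz": 0, "gripper": 0.7}
  ]
}}

```text
time_s: 16.6
position: [0.4606, -0.1828, 0.1736]
ee_rot: [2.247, 2.194, -0.0]
wrist_force: [-0.5, -0.3, -0.5]
opening: 0.0255
gripper_force: 15.0
```

Call:
{"op": "jog_arm", "data": {
  "series": [
    {"tx": 40, "ty": 0, "tz": 0, "wx": 0, "wy": 0, "wz": 0, "gripper": 0.7},
    {"tx": 40, "ty": 0, "tz": 0, "wx": 0, "wy": 0, "wz": 0, "gripper": 0.7},
    {"tx": 30, "ty": 0, "tz": 0, "wx": 0, "wy": 0, "wz": 0, "gripper": 0.7},
    {"tx": 25, "ty": 0, "tz": 0, "wx": 0, "wy": 0, "wz": 0, "gripper": 0.7},
    {"tx": 16, "ty": 0, "tz": 0, "wx": 0, "wy": 0, "wz": 0, "gripper": 0.7},
    {"tx": 0, "ty": 0, "tz": 0, "wx": 0, "wy": 0, "wz": 0, "gripper": 0.7},
    {"tx": 0, "ty": 0, "tz": 0, "wx": 0, "wy": 0, "wz": 0, "gripper": 0.7},
    {"tx": 0, "ty": 0, "tz": 0, "wx": 0, "wy": 0, "wz": 0, "gripper": 0.7}
  ]
}}

```text
time_s: 17.4
position: [0.4638, -0.0321, 0.1729]
ee_rot: [2.245, 2.197, -0.001]
wrist_force: [0.6, -0.3, -0.8]
opening: 0.0257
gripper_force: 15.0
```

```bash
python3 - <<'E'
from h import *
np.set_printoptions(precision=4,suppress=True)
a=snap('top','t8.png');b=snap('scene','s8.png');s=bot.state();print(s['position'],s['ee_rot'],s['opening'],s['wrist_force'])
p=s['ee_rot'];print('tool y ang',2*np.degrees(np.arctan2(p[1],p[0]))%180-90)
o=np.array([.4655,.070]);u=np.array([.021,1])
for nm,P in(('nose now',[*(s['position'][:2]+.044*u),s['position'][2]-.0148]),('bed mid',[*o,.102]),('pads',[*(o+.025*u),.1046])): print(nm,proj('top',P),proj('scene',P))
cv2.imwrite('pics/c8.png',np.hstack([cv2.resize(a[240:300,270:370,::-1],(400,240),interpolation=2),cv2.resize(b[205:265,310:410,::-1],(400,240),interpolation=2)]).repeat(2,0).repeat(1,1)[:600])
E
```

```text
[ 0.4637 -0.032   0.1728] [ 2.2455  2.1968 -0.0006] 0.025401770730790422 [-0.0123  0.2489  0.3408]
tool y ang -1.2567707212658803
nose now [345.3247 268.5926] [346.0144 215.584 ]
bed mid [317.878  269.3981] [330.9372 246.8237]
pads [306.4802 269.2228] [324.3569 252.3556]
```

View pics/c8.png

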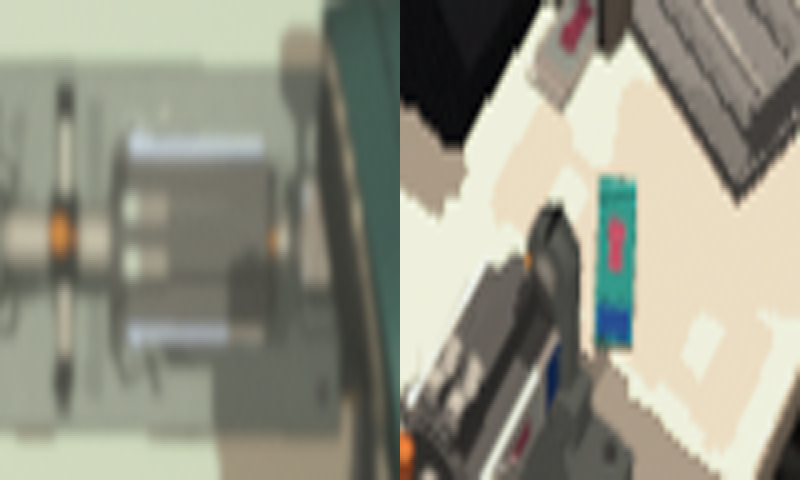

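Call:
{"op": "jog_arm", "data": {
  "series": [
    {"tx": 0, "ty": 0, "tz": 15, "wx": 0, "wy": 0, "wz": 0, "gripper": 0.7},
    {"tx": 0, "ty": 0, "tz": 20, "wx": 0, "wy": 0, "wz": 0, "gripper": 0.7},
    {"tx": 0, "ty": 0, "tz": 12, "wx": 0, "wy": 0, "wz": 0, "gripper": 0.7},
    {"tx": 0, "ty": 0, "tz": 5, "wx": 0, "wy": 0, "wz": 0, "gripper": 0.7},
    {"tx": 0, "ty": 0, "tz": 0, "wx": 0, "wy": 0, "wz": 0, "gripper": 0.7},
    {"tx": 0, "ty": 0, "tz": 0, "wx": 0, "wy": 0, "wz": 0, "gripper": 0.7},
    {"tx": 5, "ty": 0, "tz": 0, "wx": 0, "wy": 0, "wz": 0, "gripper": 0.7},
    {"tx": 5, "ty": 0, "tz": 0, "wx": 0, "wy": 0, "wz": 0, "gripper": 0.7},
    {"tx": 0, "ty": 0, "tz": 0, "wx": 0, "wy": 0, "wz": 0, "gripper": 0.7},
    {"tx": 0, "ty": 0, "tz": 0, "wx": 0, "wy": 0, "wz": 0, "gripper": 0.7}
  ]
}}

```text
time_s: 18.5
position: [0.4641, -0.0205, 0.1209]
ee_rot: [2.243, 2.2, 0.0]
wrist_force: [0.0, -0.5, -0.7]
opening: 0.0257
gripper_force: 15.0
```

Call:
{"op": "jog_arm", "data": {
  "series": [
    {"tx": 5, "ty": 0, "tz": 0, "wx": 0, "wy": 0, "wz": 0, "gripper": 0.7},
    {"tx": 7, "ty": 0, "tz": 0, "wx": 0, "wy": 0, "wz": 0, "gripper": 0.7},
    {"tx": 8, "ty": 0, "tz": 0, "wx": 0, "wy": 0, "wz": 0, "gripper": 0.7},
    {"tx": 8, "ty": 0, "tz": 0, "wx": 0, "wy": 0, "wz": 0, "gripper": 0.7},
    {"tx": 8, "ty": 0, "tz": 0, "wx": 0, "wy": 0, "wz": 0, "gripper": 0.7},
    {"tx": 8, "ty": 0, "tz": 0, "wx": 0, "wy": 0, "wz": 0, "gripper": 0.7},
    {"tx": 6, "ty": 0, "tz": 0, "wx": 0, "wy": 0, "wz": 0, "gripper": 0.7},
    {"tx": 0, "ty": 0, "tz": 0, "wx": 0, "wy": 0, "wz": 0, "gripper": 0.7},
    {"tx": 0, "ty": 0, "tz": 0, "wx": 0, "wy": 0, "wz": 0, "gripper": 0.7},
    {"tx": 0, "ty": 0, "tz": 0, "wx": 0, "wy": 0, "wz": 0, "gripper": 0.7}
  ]
}}

```text
time_s: 19.5
position: [0.4649, 0.0288, 0.1207]
ee_rot: [2.244, 2.198, -0.0]
wrist_force: [0.4, 0.2, -0.5]
opening: 0.0255
gripper_force: 15.0
```

Call:
{"op": "jog_arm", "data": {
  "series": [
    {"tx": 0, "ty": 0, "tz": 0.8, "wx": 0, "wy": 0, "wz": 0, "gripper": 0.7},
    {"tx": 0, "ty": 0, "tz": 0.7, "wx": 0, "wy": 0, "wz": 0, "gripper": 0.7},
    {"tx": 0, "ty": 0, "tz": 0, "wx": 0, "wy": 0, "wz": 0, "gripper": 0.7},
    {"tx": 0, "ty": 0, "tz": 0, "wx": 0, "wy": 0, "wz": 0, "gripper": 0.7},
    {"tx": 0, "ty": 0, "tz": 0, "wx": 0, "wy": 0, "wz": 0, "gripper": 0.7}
  ]
}}

```text
time_s: 20.0
position: [0.4649, 0.0292, 0.1192]
ee_rot: [-2.244, -2.199, 0.0]
wrist_force: [0.5, -0.4, -0.1]
opening: 0.0256
gripper_force: 15.0
```

```bash
python3 - <<'E'
from h import *
np.set_printoptions(precision=4,suppress=True)
b=snap('scene','s9.png');s=bot.state();print(s['position'],s['ee_rot'],s['wrist_force'])
cv2.imwrite('pics/c9.png',cv2.resize(b[225:300,285:385,::-1],(800,600),interpolation=2))
E
```

```text
[0.4649 0.0292 0.1192] [ 2.2435  2.1992 -0.    ] [-0.443  -0.2531 -0.248 ]
```

Call:
{"op": "jog_arm", "data": {
  "series": [
    {"tx": 4, "ty": 0, "tz": 0, "wx": 0, "wy": 0, "wz": 0, "gripper": 0.7},
    {"tx": 4, "ty": 0, "tz": 0, "wx": 0, "wy": 0, "wz": 0, "gripper": 0.7},
    {"tx": 4, "ty": 0, "tz": 0, "wx": 0, "wy": 0, "wz": 0, "gripper": 0.7},
    {"tx": 3, "ty": 0, "tz": 0, "wx": 0, "wy": 0, "wz": 0, "gripper": 0.7},
    {"tx": 0, "ty": 0, "tz": 0, "wx": 0, "wy": 0, "wz": 0, "gripper": 0.7},
    {"tx": 0, "ty": 0, "tz": 0, "wx": 0, "wy": 0, "wz": 0, "gripper": 0.7}
  ]
}}

```text
time_s: 20.65
position: [0.4652, 0.0443, 0.1192]
ee_rot: [2.243, 2.2, -0.0]
wrist_force: [-0.3, -0.3, -0.8]
opening: 0.0256
gripper_force: 15.0
```

Call:
{"op": "jog_arm", "data": {
  "series": [
    {"tx": 2, "ty": 0, "tz": 0, "wx": 0, "wy": 0, "wz": 0, "gripper": 0.7},
    {"tx": 2, "ty": 0, "tz": 0, "wx": 0, "wy": 0, "wz": 0, "gripper": 0.7},
    {"tx": 2, "ty": 0, "tz": 0, "wx": 0, "wy": 0, "wz": 0, "gripper": 0.7},
    {"tx": 2, "ty": 0, "tz": 0, "wx": 0, "wy": 0, "wz": 0, "gripper": 0.7},
    {"tx": 0, "ty": 0, "tz": 0, "wx": 0, "wy": 0, "wz": 0, "gripper": 0.7},
    {"tx": 0, "ty": 0, "tz": 0, "wx": 0, "wy": 0, "wz": 0, "gripper": 0.7}
  ]
}}

```text
time_s: 21.25
position: [0.4651, 0.0495, 0.1189]
ee_rot: [2.244, 2.196, -0.006]
wrist_force: [0.1, -7.1, 0.2]
opening: 0.0257
gripper_force: 15.0
```

Call:
{"op": "jog_arm", "data": {
  "series": [
    {"tx": 1, "ty": 0, "tz": 0, "wx": 0, "wy": 0, "wz": 0, "gripper": 0.7},
    {"tx": 1, "ty": 0, "tz": 0, "wx": 0, "wy": 0, "wz": 0, "gripper": 0.7},
    {"tx": 1, "ty": 0, "tz": 0, "wx": 0, "wy": 0, "wz": 0, "gripper": 0.7},
    {"tx": 0, "ty": 0, "tz": 0, "wx": 0, "wy": 0, "wz": 0, "gripper": 0.7},
    {"tx": 0, "ty": 0, "tz": 0, "wx": 0, "wy": 0, "wz": 0, "gripper": 0.7}
  ],
  "squeeze": 25
}}

```text
time_s: 21.75
position: [0.4651, 0.0519, 0.1189]
ee_rot: [2.244, 2.195, -0.007]
wrist_force: [0.1, -8.3, 0.2]
opening: 0.0254
gripper_force: 25.0
```

Call:
{"op": "jog_arm", "data": {
  "series": [
    {"tx": 1, "ty": 0, "tz": 0, "wx": 0, "wy": 0, "wz": 0, "gripper": 0.7},
    {"tx": 1, "ty": 0, "tz": 0, "wx": 0, "wy": 0, "wz": 0, "gripper": 0.7},
    {"tx": 1, "ty": 0, "tz": 0, "wx": 0, "wy": 0, "wz": 0, "gripper": 0.7},
    {"tx": 0, "ty": 0, "tz": 0, "wx": 0, "wy": 0, "wz": 0, "gripper": 0.7},
    {"tx": 0, "ty": 0, "tz": 0, "wx": 0, "wy": 0, "wz": 0, "gripper": 0.7}
  ]
}}

```text
time_s: 22.25
position: [0.4653, 0.0562, 0.119]
ee_rot: [2.245, 2.196, -0.004]
wrist_force: [-1.0, -3.8, -1.2]
opening: 0.0256
gripper_force: 25.0
```

Call:
{"op": "jog_arm", "data": {
  "series": [
    {"tx": 1, "ty": 0, "tz": 0, "wx": 0, "wy": 0, "wz": 0, "gripper": 0.7},
    {"tx": 1, "ty": 0, "tz": 0, "wx": 0, "wy": 0, "wz": 0, "gripper": 0.7},
    {"tx": 1, "ty": 0, "tz": 0, "wx": 0, "wy": 0, "wz": 0, "gripper": 0.7},
    {"tx": 0, "ty": 0, "tz": 0, "wx": 0, "wy": 0, "wz": 0, "gripper": 0.7},
    {"tx": 0, "ty": 0, "tz": 0, "wx": 0, "wy": 0, "wz": 0, "gripper": 0.7}
  ]
}}

```text
time_s: 22.75
position: [0.4654, 0.0618, 0.1191]
ee_rot: [-2.242, -2.199, -0.001]
wrist_force: [-1.1, -0.8, -2.3]
opening: 0.0256
gripper_force: 25.0
```

Call:
{"op": "jog_arm", "data": {
  "series": [
    {"tx": 1, "ty": 0, "tz": 0, "wx": 0, "wy": 0, "wz": 0, "gripper": 0.7},
    {"tx": 1, "ty": 0, "tz": 0, "wx": 0, "wy": 0, "wz": 0, "gripper": 0.7},
    {"tx": 0, "ty": 0, "tz": 0, "wx": 0, "wy": 0, "wz": 0, "gripper": 0.7},
    {"tx": 0, "ty": 0, "tz": 0, "wx": 0, "wy": 0, "wz": 0, "gripper": 0.7}
  ]
}}

```text
time_s: 23.15
position: [0.4655, 0.063, 0.1192]
ee_rot: [2.243, 2.199, -0.001]
wrist_force: [-0.5, -4.4, -2.6]
opening: 0.0256
gripper_force: 25.0
```

Call:
{"op": "jog_arm", "data": {
  "series": [
    {"tx": 1, "ty": 0, "tz": 0, "wx": 0, "wy": 0, "wz": 0, "gripper": 0.7},
    {"tx": 0, "ty": 0, "tz": 0, "wx": 0, "wy": 0, "wz": 0, "gripper": 0.7},
    {"tx": 0, "ty": 0, "tz": 0, "wx": 0, "wy": 0, "wz": 0, "gripper": 0.7},
    {"tx": 0, "ty": 0, "tz": 0, "wx": 0, "wy": 0, "wz": 0, "gripper": 0.7}
  ]
}}

```text
time_s: 23.55
position: [0.4655, 0.0631, 0.1191]
ee_rot: [2.244, 2.198, -0.002]
wrist_force: [-0.2, -6.6, -1.2]
opening: 0.0255
gripper_force: 25.0
```

Call:
{"op": "jog_arm", "data": {
  "series": [
    {"tx": 1, "ty": 0, "tz": 0, "wx": 0, "wy": 0, "wz": 0, "gripper": 0.7},
    {"tx": 0, "ty": 0, "tz": 0, "wx": 0, "wy": 0, "wz": 0, "gripper": 0.7},
    {"tx": 0, "ty": 0, "tz": 0, "wx": 0, "wy": 0, "wz": 0, "gripper": 0.7},
    {"tx": 0, "ty": 0, "tz": 0, "wx": 0, "wy": 0, "wz": 0, "gripper": 0.7}
  ]
}}

```text
time_s: 23.95
position: [0.4655, 0.0632, 0.1191]
ee_rot: [2.244, 2.197, -0.004]
wrist_force: [0.1, -7.7, -1.3]
opening: 0.0255
gripper_force: 25.0
```

Call:
{"op": "jog_arm", "data": {
  "series": [
    {"tx": 0, "ty": 0, "tz": 0, "wx": 0, "wy": 0, "wz": 0, "gripper": 0.35},
    {"tx": 0, "ty": 0, "tz": 0, "wx": 0, "wy": 0, "wz": 0, "gripper": 0.2},
    {"tx": 0, "ty": 0, "tz": 0, "wx": 0, "wy": 0, "wz": 0, "gripper": 0.1},
    {"tx": 0, "ty": 0, "tz": 0, "wx": 0, "wy": 0, "wz": 0, "gripper": 0.1},
    {"tx": 0, "ty": 0, "tz": -3, "wx": 0, "wy": 0, "wz": 0, "gripper": 0.1},
    {"tx": 0, "ty": 0, "tz": -10, "wx": 0, "wy": 0, "wz": 0, "gripper": 0.1},
    {"tx": 0, "ty": 0, "tz": -30, "wx": 0, "wy": 0, "wz": 0, "gripper": 0.1},
    {"tx": 0, "ty": 0, "tz": -40, "wx": 0, "wy": 0, "wz": 0, "gripper": 0.1},
    {"tx": -30, "ty": 0, "tz": -10, "wx": 0, "wy": 0, "wz": 0, "gripper": 0.1},
    {"tx": -45, "ty": 0, "tz": 0, "wx": 0, "wy": 0, "wz": 0, "gripper": 0.1}
  ]
}}

```text
time_s: 24.95
position: [0.4659, -0.008, 0.2155]
ee_rot: [2.234, 2.203, 0.007]
wrist_force: [0.4, -0.1, -0.6]
opening: 0.0418
gripper_force: 0.0
```

Call:
{"op": "jog_arm", "data": {
  "series": [
    {"tx": -45, "ty": 0, "tz": 0, "wx": 0, "wy": 0, "wz": 0, "gripper": 0.1},
    {"tx": -45, "ty": 0, "tz": 0, "wx": 0, "wy": 0, "wz": 0, "gripper": 0.1},
    {"tx": -45, "ty": 0, "tz": 0, "wx": 0, "wy": 0, "wz": 0, "gripper": 0.1},
    {"tx": -45, "ty": 0, "tz": 0, "wx": 0, "wy": 0, "wz": 0, "gripper": 0.1},
    {"tx": 0, "ty": 0, "tz": 0, "wx": 0, "wy": 0, "wz": 0, "gripper": 0.1},
    {"tx": 0, "ty": 0, "tz": 0, "wx": 0, "wy": 0, "wz": 0, "gripper": 0.1},
    {"tx": 0, "ty": 0, "tz": 0, "wx": 0, "wy": 0, "wz": 0, "gripper": 0.1}
  ]
}}

```text
time_s: 25.65
position: [0.4608, -0.1883, 0.2127]
ee_rot: [2.241, 2.201, 0.001]
wrist_force: [-1.1, -0.3, -0.0]
opening: 0.0414
gripper_force: 0.0
```

```bash
python3 - <<'E'
from h import *
np.set_printoptions(precision=4,suppress=True)
a,b=rotor('10.png');s=bot.state();print(s['time_s'],s['position'],s['wrist_force'],s['opening'])
o=np.array([.4655,.070]);u=np.array([.021,1]);x=np.array([1,-.021])
P=lambda sx,sy,z=.106:np.array([*(o+sx*x+sy*u),z])
C=[P(.013,.008),P(.013,-.038),P(-.013,-.038),P(-.013,.008)]
im=a[:,:,::-1]
H=cv2.cvtColor(a,cv2.COLOR_RGB2HSV)
for n,i in(('top',a),('scene',b)):
    h=cv2.cvtColor(i,cv2.COLOR_RGB2HSV)
    for nm,lo,hi in(('blue',(105,110,60),(125,255,255)),('pink',(160,80,80),(180,255,255))):
        m=cv2.inRange(h,lo,hi);k,l,st,c=cv2.connectedComponentsWithStats(m)
        for j in range(1,k):
            W=onz(n,*c[j],.106);d=W[:2]-o
            if st[j,4]>4 and abs(d@u)<.06 and abs(d@x)<.04: print(n,nm,st[j,4],c[j],'bed x,y mm',1000*(d@x),1000*(d@u))
# rear end edge and side edges in top view
pr=lambda p:proj('top',p)
e=edge(a,pr(P(.012,-.038)),pr(P(-.012,-.038)),half=2.5);print('rear y mm',[1000*((onz('top',*q,.106)[:2]-o)@u) for q in e[:2]],e[2])
for sx in(.013,-.013):
    e=edge(a,pr(P(sx,-.034)),pr(P(sx,.010)),half=2.2);print('side x mm',[1000*((onz('top',*q,.106)[:2]-o)@x) for q in e[:2]],e[2])
E
```

```text
q -1.1253403366716281 0.5457202592605399 mid [0.4674 0.1435 0.0763] slope [27.472  16.1697] or-mid [ -0.272  -11.3495] top [-0.6633 -0.8892]
25.75 [ 0.4609 -0.1881  0.2126] [-0.0864 -0.5164 -0.0317] 0.04072533343082306
top blue 30 [332.5    269.7333] bed x,y mm -0.5087130332583059 -32.11168015047372
scene blue 28 [338.25   238.3214] bed x,y mm 0.6347671984148242 -29.315434330307383
scene pink 22 [329.4091 246.9091] bed x,y mm 0.37397795816962026 5.375574014823955
rear y mm [np.float64(-40.95376664112571), np.float64(-38.94515162661473)] 0.08077195912775813
side x mm [np.float64(13.439246504747707), np.float64(12.668417586520343)] 0.034365523398818626
side x mm [np.float64(-12.441831527930146), np.float64(-12.071281289701355)] 0.15693925441075784
```

The rotor is still level and the slide is centred across the bed. As a last check that it is home, I'll compare its rear end with the rear ends of the loaded slides.

```bash
python3 - <<'E'
from h import *
np.set_printoptions(precision=2,suppress=True)
o=np.array([.4655,.070]);u=np.array([.021,1]);x=np.array([1,-.021])
P=lambda sx,sy,z:np.array([*(o+sx*x+sy*u),z])
def rear(f,n,sx,z):
    g=cv2.imread(f).astype(float).mean(2);ys=np.arange(-50,-27.9,.25)/1000
    # blue label is dark in red: use max channel
    g=cv2.imread(f).astype(float)[:,:,0]
    q=np.array([proj(n,P(sx,y,z)) for y in ys]);v=map_coordinates(g,[q[:,1],q[:,0]],order=1);d=np.gradient(v)
    i=np.argmax(np.abs(d[4:-4]))+4;w=np.abs(d[i-8:i+9])**2;return 1000*(w*ys[max(i-8,0):i+9][:len(w)]).sum()/w.sum(), v[::8]
for f,n in(('pics/t10.png','top'),('pics/s10.png','scene')):
    for nm,sx,z in(('new',0,.106),('new',.006,.106),('new',-.006,.106),('+x',.026,.091),('-x',-.026,.091),('-x face',-.028,.078)):
        r=rear(f,n,sx,z);print(n,nm,sx,'rear y',round(r[0],2),r[1])
E
```

```text
top new 0 rear y -39.56 [152.6  145.74 122.9   99.99  99.9  129.31 160.3  177.72 183.88 185.27
 186.41 189.9 ]
top new 0.006 rear y -39.98 [127.93 119.71 109.37 100.93 106.89 135.79 162.94 179.09 185.39 186.58
 187.02 190.38]
top new -0.006 rear y -39.32 [121.98 120.61 109.5   98.76  98.62 123.28 155.65 175.54 184.69 186.7
 186.35 186.84]
top +x 0.026 rear y -38.19 [143.22 143.41 143.63 142.95 143.22 149.21 166.08 179.44 185.09 187.03
 187.78 188.08]
top -x -0.026 rear y -38.8 [135.27 133.25 132.41 131.94 133.66 142.46 158.99 169.82 171.82 170.98
 167.35 164.27]
top -x face -0.028 rear y -39.36 [137.97 137.56 137.83 137.39 138.71 145.62 156.32 161.2  159.52 155.19
 149.9  145.2 ]
scene new 0 rear y -42.14 [101.45  79.21  84.26  82.74 101.17 131.91 154.6  165.53 170.46 170.49
 168.   168.  ]
scene new 0.006 rear y -38.01 [206.1  213.42 214.09 218.23 219.98 216.77 203.63 186.41 173.45 168.43
 168.34 168.32]
scene new -0.006 rear y -36.54 [ 63.19  65.59  80.27  90.7  103.39  95.41 107.01 143.43 164.23 168.72
 167.85 168.53]
scene +x 0.026 rear y -30.57 [219.84 220.22 220.58 220.32 221.02 221.38 222.07 222.64 224.63 216.63
 225.58 218.14]
scene -x -0.026 rear y -33.02 [ 64.77  65.31  66.77  68.11  68.91  71.57  95.17 136.71 172.01 214.07
 194.4  214.93]
scene -x face -0.028 rear y -46.67 [62.54 63.9  65.95 67.44 68.38 69.28 68.97 68.43 69.02 69.92 70.99 71.  ]
```

Call:
{"op": "jog_arm", "data": {
  "series": [
    {"tx": 35, "ty": 0, "tz": 0, "wx": 0, "wy": 0, "wz": 0, "gripper": 1},
    {"tx": 40, "ty": 0, "tz": 0, "wx": 0, "wy": 0, "wz": 0, "gripper": 1},
    {"tx": 40, "ty": 0, "tz": 0, "wx": 0, "wy": 0, "wz": 0, "gripper": 1},
    {"tx": 40, "ty": -1, "tz": 0, "wx": 0, "wy": 0, "wz": 0, "gripper": 1},
    {"tx": 33, "ty": 0, "tz": 10, "wx": 0, "wy": 0, "wz": 0, "gripper": 1},
    {"tx": 0, "ty": 0, "tz": 30, "wx": 0, "wy": 0, "wz": 0, "gripper": 1},
    {"tx": 0, "ty": 0, "tz": 30, "wx": 0, "wy": 0, "wz": 0, "gripper": 1},
    {"tx": 0, "ty": 0, "tz": 18, "wx": 0, "wy": 0, "wz": 0, "gripper": 1},
    {"tx": 0, "ty": 0, "tz": 3, "wx": 0, "wy": 0, "wz": 0, "gripper": 1},
    {"tx": 0, "ty": 0, "tz": 0, "wx": 0, "wy": 0, "wz": 0, "gripper": 1}
  ],
  "squeeze": 10
}}

```text
time_s: 26.75
position: [0.4632, -0.0008, 0.1213]
ee_rot: [-2.241, -2.201, 0.0]
wrist_force: [0.5, 0.1, -0.1]
opening: -0.0
gripper_force: 0.0
```

Call:
{"op": "jog_arm", "data": {
  "series": [
    {"tx": 0, "ty": 0, "tz": 0, "wx": 0, "wy": 0, "wz": 0, "gripper": 1},
    {"tx": 0, "ty": 0, "tz": 0, "wx": 0, "wy": 0, "wz": 0, "gripper": 1},
    {"tx": 0, "ty": 0, "tz": 0, "wx": 0, "wy": 0, "wz": 0, "gripper": 1}
  ]
}}

```text
time_s: 27.05
position: [0.4639, -0.0019, 0.122]
ee_rot: [2.243, 2.198, 0.001]
wrist_force: [-0.8, 0.1, 0.4]
opening: 0.0006
gripper_force: 0.0
```

Call:
{"op": "jog_arm", "data": {
  "series": [
    {"tx": 6, "ty": 0, "tz": 1.3, "wx": 0, "wy": 0, "wz": 0, "gripper": 1},
    {"tx": 6, "ty": 0, "tz": 0, "wx": 0, "wy": 0, "wz": 0, "gripper": 1},
    {"tx": 5, "ty": 0, "tz": 0, "wx": 0, "wy": 0, "wz": 0, "gripper": 1},
    {"tx": 2, "ty": 0, "tz": 0, "wx": 0, "wy": 0, "wz": 0, "gripper": 1},
    {"tx": 0, "ty": 0, "tz": 0, "wx": 0, "wy": 0, "wz": 0, "gripper": 1},
    {"tx": 0, "ty": 0, "tz": 0, "wx": 0, "wy": 0, "wz": 0, "gripper": 1},
    {"tx": 0, "ty": 0, "tz": 0, "wx": 0, "wy": 0, "wz": 0, "gripper": 1}
  ]
}}

```text
time_s: 27.75
position: [0.4637, 0.0171, 0.1199]
ee_rot: [-2.244, -2.199, 0.0]
wrist_force: [-0.0, 0.5, 0.1]
opening: 0.0003
gripper_force: 0.0
```

Call:
{"op": "jog_arm", "data": {
  "series": [
    {"tx": 1, "ty": 0, "tz": 0, "wx": 0, "wy": 0, "wz": 0, "gripper": 1},
    {"tx": 1, "ty": 0, "tz": 0, "wx": 0, "wy": 0, "wz": 0, "gripper": 1},
    {"tx": 1, "ty": 0, "tz": 0, "wx": 0, "wy": 0, "wz": 0, "gripper": 1},
    {"tx": 1, "ty": 0, "tz": 0, "wx": 0, "wy": 0, "wz": 0, "gripper": 1},
    {"tx": 0, "ty": 0, "tz": 0, "wx": 0, "wy": 0, "wz": 0, "gripper": 1},
    {"tx": 0, "ty": 0, "tz": 0, "wx": 0, "wy": 0, "wz": 0, "gripper": 1}
  ]
}}

```text
time_s: 28.35
position: [0.4638, 0.0213, 0.1199]
ee_rot: [2.243, 2.199, -0.0]
wrist_force: [-0.4, -0.5, -0.1]
opening: 0.0004
gripper_force: 0.0
```

Call:
{"op": "jog_arm", "data": {
  "series": [
    {"tx": 1, "ty": 0, "tz": 0, "wx": 0, "wy": 0, "wz": 0, "gripper": 1},
    {"tx": 0, "ty": 0, "tz": 0, "wx": 0, "wy": 0, "wz": 0, "gripper": 1},
    {"tx": 0, "ty": 0, "tz": 0, "wx": 0, "wy": 0, "wz": 0, "gripper": 1}
  ]
}}

```text
time_s: 28.65
position: [0.4638, 0.0221, 0.1199]
ee_rot: [2.244, 2.199, -0.0]
wrist_force: [0.3, -1.6, -0.1]
opening: 0.0005
gripper_force: 0.3
```

Call:
{"op": "jog_arm", "data": {
  "series": [
    {"tx": 1, "ty": 0, "tz": 0, "wx": 0, "wy": 0, "wz": 0, "gripper": 1},
    {"tx": 0, "ty": 0, "tz": 0, "wx": 0, "wy": 0, "wz": 0, "gripper": 1},
    {"tx": 0, "ty": 0, "tz": 0, "wx": 0, "wy": 0, "wz": 0, "gripper": 1}
  ]
}}

```text
time_s: 28.95
position: [0.4637, 0.0223, 0.1199]
ee_rot: [2.244, 2.198, -0.002]
wrist_force: [-0.1, -4.7, 0.3]
opening: 0.0006
gripper_force: 2.4
```

Call:
{"op": "jog_arm", "data": {
  "series": [
    {"tx": 1, "ty": 0, "tz": 0, "wx": 0, "wy": 0, "wz": 0, "gripper": 1},
    {"tx": 0, "ty": 0, "tz": 0, "wx": 0, "wy": 0, "wz": 0, "gripper": 1},
    {"tx": 0, "ty": 0, "tz": 0, "wx": 0, "wy": 0, "wz": 0, "gripper": 1}
  ]
}}

```text
time_s: 29.25
position: [0.4638, 0.0225, 0.1198]
ee_rot: [2.244, 2.197, -0.003]
wrist_force: [0.7, -6.8, 1.7]
opening: 0.0006
gripper_force: 3.5
```

The slide doesn't move under 7 N at the rear, so it is home against the stop. Withdrawing.

Call:
{"op": "jog_arm", "data": {
  "series": [
    {"tx": -10, "ty": 0, "tz": 0, "wx": 0, "wy": 0, "wz": 0, "gripper": 1},
    {"tx": -15, "ty": 0, "tz": -5, "wx": 0, "wy": 0, "wz": 0, "gripper": 1},
    {"tx": 0, "ty": 0, "tz": -40, "wx": 0, "wy": 0, "wz": 0, "gripper": 1},
    {"tx": 0, "ty": 0, "tz": -40, "wx": 0, "wy": 0, "wz": 0, "gripper": 1},
    {"tx": -45, "ty": 0, "tz": 0, "wx": 0, "wy": 0, "wz": 0, "gripper": 1},
    {"tx": -45, "ty": 0, "tz": 0, "wx": 0, "wy": 0, "wz": 0, "gripper": 1},
    {"tx": -45, "ty": 0, "tz": 0, "wx": 0, "wy": 0, "wz": 0, "gripper": 1},
    {"tx": -30, "ty": 0, "tz": 0, "wx": 0, "wy": 0, "wz": 0, "gripper": 1},
    {"tx": 0, "ty": 0, "tz": 0, "wx": 0, "wy": 0, "wz": 0, "gripper": 1},
    {"tx": 0, "ty": 0, "tz": 0, "wx": 0, "wy": 0, "wz": 0, "gripper": 1}
  ]
}}

```text
time_s: 30.25
position: [0.46, -0.1654, 0.2047]
ee_rot: [-2.244, -2.198, -0.002]
wrist_force: [0.7, 0.4, 0.2]
opening: 0.0005
gripper_force: 0.0
```

```bash
python3 - <<'E'
from h import *
np.set_printoptions(precision=3,suppress=True)
rotor('11.png');s=bot.state();print(s['position'],s['wrist_force']);print(bot.close_job())
E
```

```text
q -0.9476772036320238 0.5192452069099108 mid [0.467 0.143 0.076] slope [27.483 16.137] or-mid [ -0.281 -11.363] top [-0.742 -0.907]
[ 0.46  -0.164  0.205] [ 0.361 -0.679 -0.014]
the job is handed in; nothing more can be done
None
```

I handed the job in at about 30 s: the empty bed faces up to within about 1°, and the slide is clipped in bead end first, face up, and blocked against the stop under a 7 N push. The first star-wheel push briefly put about 29 N of side load on the fingers, and the last placement checks were by measurement only, with no picture viewed.

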